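Put the balcony feed station back in order

ROBOT

A 6-joint arm with a two-finger parallel gripper is mounted at the origin on the work surface. World frame = base frame: x ahead of the robot, y to its left, z up, the work surface at z = 0. Lengths are in m, angles in rad, forces in N, time in s.
With the tool pointing down it reaches from about 0.225 to 0.875 m from the base axis. Payload 3.4 kg.
Tool frame: the origin (TCP) lies at the very end of the fingers, on their centre line; the grasp point (between the pads) lies 19 mm behind it (grip_depth is the distance from the TCP to the grasp point, in m); x points along the fingers, z is the direction in which the jaws open and shut, and the axes are right-handed (so a half turn about x gives the same grasp; the last joint's range is limited). The gripper opens to 85 mm and grips with 20 to 120 N. Pads are 22 mm wide; open, the fingers measure 114 mm over their backs; the gripper's body (76 mm by 85 mm) begins 54 mm behind the grasp point. The pads swing forward as they close: fully open they stand 13 mm farther back than shut.
Start: joints at [-1.31, 0.276, 1.505, -0, 1.361, -0.121], TCP at [0.214, -0.534, 0.231] pointing down, gripper open.
Joint ranges: [-2.89, 2.89], [-0.75, 2.08], [0.22, 2.7], [-1.18, 4.32], [0.11, 2.71], [-2.7, 2.7]. Speed limits (rad/s): [2.57, 2.57, 3.14, 3.14, 3.14, 3.14].

INTERFACE

Orientations are given as a unit quaternion [w, x, y, z].
In Python, from rig import get_state, get_image, sign_off, grip_depth gives the robot as it stands. The module is installed in compiled form; this text tells all that it offers.
- The arm moves only by the tool arm_command, never from a script. Its argument "series" is a list of rows, each an object with "dp": the shift along the tool's x, y, z scaled (see below), a list of three; "angular": the turn, a rotation vector about the tool's x, y, z scaled (see below), a list of three; "gripper": the finger opening in mm, from 0 to 85.4. A call has exactly 8 rows; each row shifts and turns the pose as measured when the row begins, along the tool's axes as they then stand; what a row does not reach is not made up. The controller multiplies each number of a shift by 0.12 m and each number of a turn by 90 degrees. A row lasts 1/8 s, in which the tool goes at most 62.5 mm and 10.7 degrees, less where a joint would pass 70% of its speed; a pose out of reach is approached as far as the arm can. A call with a number of a shift or a turn outside -1 to 1 is refused whole. A call with a gripper value outside its range is refused whole. The fingers move at their own pace and stop on an object; "grip_force" is the grip in N (left out, the last holds). Time passes only in rows, so rows that do not move let the fingers close, or fill a call up. It gives the time, the measured TCP pose, the force and the opening at its end, in the units of the state.
- get_state(): the state, without advancing time (a new reading comes with each control period).
- get_image(name): name is "side" or "top" or "wrist"; returns a dict with "image" (420x560x3 uint8, blue, green, red), "depth" (420x560 float32, m along the optical axis (not along the pixel's ray), 0 where there is no reading), "mtx" (3x3 intrinsics, pixels), "k1" (the pictures are not rectified: a ray, as slopes to the right and down, at radius r is drawn at 1 + k1 r^2 times it, then the intrinsics apply), "view" (4x4, takes a point from world to camera coordinates); the wrist camera has in their place "mount" (4x4, takes a point from camera to tool coordinates, whose origin is the TCP and whose axes are the tool frame's). Camera axes: x right, y up, looking along -z (the intrinsics and any distortion apply to the point x, -y, -z); pixel columns grow to the right and rows downward; lengths in m; the calibration is good to about 2 mm. A picture is of the moment at which its call begins: read the wrist's pose just before it.
- sign_off(): hands the job in, once; it reports no verdict.
The state is a dict: "clock": time; "qpos": joint angles; "qd": joint speeds; "effort": joint torques, N m; "position": TCP position; "ee_rot": TCP orientation; "contact_force": force on the tool from outside, world axes, zero at the start; "moment": the same for the moment, N m; "width": finger opening in m.
Only numpy, scipy, OpenCV 4.12 (cv2) and the standard library are available. Lean on these libraries where they do the work, as an engineer would, in place of code of your own. Each camera call takes 0.05 s, during which the arm holds its last target. There are 200 camera calls.

TASK

The wind has upset the plant-feed station: stand every tipped green bottle upright again in the grey lane tray without knocking over or shoving the blue bottle standing among them or pushing the saucer, plant marker or lopper about. Also close the doser: set the orange bayonet cap into the collar with its bar along the yellow marks, press it right down against the spring, turn it a quarter turn clockwise (seen from above) until it hits the stop with its bar along the green marks, and let it spring up so that it stays locked.

Things in the scene. Friction and masses are not known exactly. Their poses are not given: they have to be found in the camera images.
- lane: Fixed grey tray, 190 mm (its x) by 640 mm (its y), floor 5 mm thick, rim 14 mm high and 5 mm thick all round. Origin: centre of its underside on the bench. Five places lie 120 mm apart along its y, each with at most one bottle; one holds a blue standing bottle, the others tipped green ones or nothing.
- tipped_1_mid (a point): Centre (half-way up) of a tipped green bottle (may be absent). Bottle: square body 44 x 44 mm, 84 mm high, then a white round cap 30 mm across up to 112 mm; the foot is 56 mm from this point. Own z axis points from foot to cap; x and y are square to the flat sides. 200 g, heavy foot. It lies on a flat side in the tray, its length roughly along the tray's x, cap either way.
- tipped_2_mid (a point): Same, another tipped green bottle (may be absent).
- tipped_3_mid (a point): Same, another tipped green bottle (may be absent).
- tipped_4_mid (a point): Same, another tipped green bottle (may be absent).
- stander_mid (a point): Centre (half-way up) of the standing blue bottle, of the same shape and size; a bystander, must stay standing.
- collar (a point): On the collar's axis, at its floor, 60 mm above the bench; axes as the doser's, z up. Slots (+x/-x) reach 49 mm from the axis. From them the lugs turn clockwise (seen from above) under a ring whose underside is 17 mm above this point, to a hard stop after a quarter turn; there, at +y/-y, pockets with underside at 21 mm let the lugs spring up and lock.
- plate (a joint): How far the sprung plate (48 mm disc inside the collar) is pressed, 0 to 0.016 m. At 0 its top is 20 mm above the collar point. Force 3 N at 0, 10 N at 0.016. A cap standing in the slots presses it hardly at all; beyond 0.011 the lugs clear the ring; with the cap locked it stays at about 0.007 (cap underside 13 mm above the collar point).
- cap_bar (a point): Grip point in the orange cap's bar, on its axis, 60 mm above its underside. Bar along x: 80 mm long, 22 mm thick, 36 to 78 mm above the underside. Below: flange 88 mm across at 30 to 36 mm; hub 50 mm across; two lugs at the bottom along +x/-x to 38 mm from the axis, 14 mm wide, 8 mm high. Either way round fits. 160 g. Starts upright on the bench beyond the tray.
- saucer: White ceramic saucer 140 mm across, 22 mm high, a bystander.
- marker: Wooden plant marker stick 150 x 18 x 5 mm lying on the bench, a bystander.
- lopper: Closed steel pruning lopper, 420 mm long, lying on the bench at the left, a bystander.
- doser: Fixed grey box 160 (x) x 150 mm, 60 mm high; origin on the bench under its centre. On top: a black round collar 106 mm across, 27 mm high, 58 mm opening, two entry slots 22 mm wide along its +x/-x (yellow marks), two lock pockets along +y/-y (green marks).

How it is judged:
On the way, in this order (a step that is already met when the one before it is completed fails the run):
1. the cap sits in the collar, bar along the yellow marks, pressed down against the spring by at least 11 mm (horizontal distance between cap_bar and collar below 0.008 m and angle between the x axis of cap_bar and the x axis of collar, either way round below 0.25 rad and value of joint plate above 0.011 m), for 0.05 s.
2. the cap is turned a quarter turn and has sprung up locked (horizontal distance between cap_bar and collar below 0.008 m and z of cap_bar in the frame of collar between 0.0705 and 0.0765 m and angle between the x axis of cap_bar and the y axis of collar, either way round below 0.2 rad and angle between cap_bar's own z axis and vertical below 0.1 rad), for 0.3 s.
At the end, for the whole second after the job is handed in: Every green bottle present stands upright (7 degrees) on the tray floor, its centre within 68 mm of the tray's long centre line; the blue bottle stands; the cap is locked: within 8 mm of the collar's axis, bar within 0.2 rad of the green marks, underside 10.5 to 16.5 mm above the collar floor (all of step 2 and angle between each of tipped_1_mid, tipped_2_mid, tipped_3_mid, tipped_4_mid, stander_mid's own z axis and vertical below 0.12 rad and z of tipped_1_mid in the frame of lane between 0.055 and 0.067 m and x of tipped_1_mid in the frame of lane between -0.068 and 0.068 m and y of tipped_1_mid in the frame of lane between -0.295 and 0.295 m and z of tipped_2_mid in the frame of lane between 0.055 and 0.067 m and x of tipped_2_mid in the frame of lane between -0.068 and 0.068 m and y of tipped_2_mid in the frame of lane between -0.295 and 0.295 m and z of tipped_3_mid in the frame of lane between 0.055 and 0.067 m and x of tipped_3_mid in the frame of lane between -0.068 and 0.068 m and y of tipped_3_mid in the frame of lane between -0.295 and 0.295 m and z of tipped_4_mid in the frame of lane between 0.055 and 0.067 m and x of tipped_4_mid in the frame of lane between -0.068 and 0.068 m and y of tipped_4_mid in the frame of lane between -0.295 and 0.295 m); the robot touches nothing.
It fails at once if the standing blue bottle is knocked over or shoved more than 50 mm (angle between stander_mid's own z axis and vertical above 0.5 rad or distance of stander_mid from where it was at the start of the episode above 0.05 m).
It fails at once if the saucer, marker stick or lopper is moved more than 50 mm (distance of any of saucer, marker, lopper from where it was at the start of the episode above 0.05 m).
Of tipped_1, tipped_2, tipped_3, tipped_4 only 3 to 4 are there at a start; the rules pass over those that are not, and their reading is None.
At some moment in a run one of tipped_1, tipped_2, tipped_3, tipped_4, cap may be knocked a few centimetres aside while the robot is not near it.
It also fails if it takes over 210 s, if anything falls off the work surface, if the arm or the gripper's body presses on something with over 40 N, if the wrist force passes 120 N, or if a joint passes its speed limit or range.

## Working session

There is one attempt and no reset: what is moved stays moved. The work goes in short steps, Python scripts to look and compute and a tool call to move; the robot and the scene stay as the last step left them, time stands still between calls to the robot, and variables do not carry over. Pictures are saved under pics/ and viewed, about 12 in all and at most 16, crops included, and the job is handed in when it is done.

Besides the shell and the picture viewer there is one more tool, called after "Request:" in YAML: its name, and indented under it one key for each argument. arm_command: Moves the arm, as the interface text tells. Its arguments: {"type":"object","properties":{"series":{"type":"array","items":{"type":"object","properties":{"dp":{"type":"array","items":{"type":"number"}},"angular":{"type":"array","items":{"type":"number"}},"gripper":{"type":"number"}}}},"grip_force":{"type":"number"}},"required":["series"]}

```bash
mkdir -p pics; cat > h.py <<'E'
import numpy as np, cv2
from rig import get_state, get_image, sign_off, grip_depth
from scipy.spatial.transform import Rotation as R
def rot(q): return R.from_quat([q[1],q[2],q[3],q[0]]).as_matrix()
def grab(n):
    s=get_state(); d=get_image(n)
    if 'view' in d: d['c2w']=np.linalg.inv(d['view'])
    else:
        T=np.eye(4); T[:3,:3]=rot(s['ee_rot']); T[:3,3]=s['position']; d['c2w']=T@d['mount']
    return d
def rays(d,uv):
    uv=np.asarray(uv,float).reshape(-1,1,2)
    p=cv2.undistortPoints(uv,d['mtx'],np.array([d['k1'],0,0,0.]),).reshape(-1,2)
    c=np.c_[p[:,0],-p[:,1],-np.ones(len(p))]
    return d['c2w'][:3,3], c@d['c2w'][:3,:3].T
def onplane(d,uv,z):
    o,r=rays(d,uv); return o+r*((z-o[2])/r[:,2])[:,None]
def cloud(d):
    h,w=d['depth'].shape; v,u=np.mgrid[:h,:w]
    o,r=rays(d,np.c_[u.ravel(),v.ravel()])
    return (o+r*d['depth'].reshape(-1,1)).reshape(h,w,3)
def tri(rs):
    A=np.zeros((3,3));b=np.zeros(3)
    for o,r in rs:
        r=r/np.linalg.norm(r);P=np.eye(3)-np.outer(r,r);A+=P;b+=P@o
    return np.linalg.solve(A,b)
E
python3 - <<'E'
from h import *
s=get_state(); print(s['clock'],s['position'],s['ee_rot'],grip_depth,rot(s['ee_rot']).round(3).tolist())
for n in('top','side'):
    d=grab(n); cv2.imwrite(f'pics/{n}0.png',d['image']); np.savez(f'/tmp/{n}0.npz',**d)
    print(n,d['c2w'].round(3).tolist(),d['mtx'][0,0],d['k1'],(d['depth']>0).mean())
E
```

```text
0.0 [ 0.21409203 -0.53308646  0.23041412] [ 0.58527577  0.39649929  0.5862788  -0.39562326] 0.0187 [[-0.0, 0.928, 0.373], [0.002, 0.373, -0.928], [-1.0, 0.0, -0.002]]
top [[0.003, 0.996, -0.089, 0.452], [-1.0, 0.005, 0.024, 0.125], [0.024, 0.089, 0.996, 1.393], [0.0, 0.0, 0.0, 1.0]] 453.4198290504623 -0.007471710038989691 0.9961054421768708
side [[-0.775, 0.397, -0.491, 0.012], [-0.632, -0.502, 0.591, 0.769], [-0.012, 0.768, 0.64, 0.801], [0.0, 0.0, 0.0, 1.0]] 420.85128704627306 -0.08549909309712145 0.9960246598639456
```

View pics/top0.png

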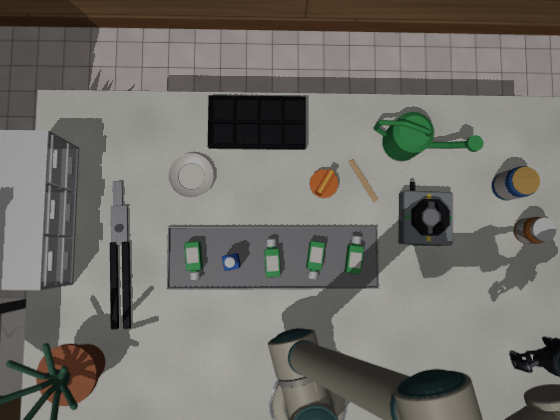

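View pics/side0.png

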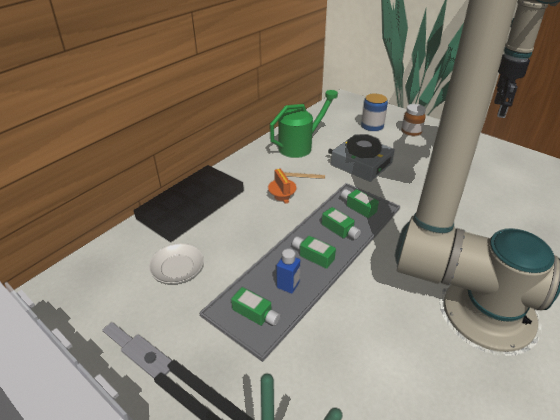

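The top view shows four green bottles at (193,258), (272,260), (316,258) and (355,256), with their caps down, up, down and up in the picture. The blue bottle is at (231,262), the cap at (324,182), the marker at (363,180), the doser at (428,217), the saucer at (192,175) and the lopper at (120,255). The side view shows the same things unobstructed.

```bash
cat > m.py <<'E'
from h import *
def load(n): return dict(np.load(f'/tmp/{n}0.npz'))
def hsv(d): return cv2.cvtColor(d['image'],cv2.COLOR_BGR2HSV)
def comps(m,amin):
    n,l,st,c=cv2.connectedComponentsWithStats(m.astype(np.uint8),connectivity=8)
    return [(l==i,st[i,4],c[i]) for i in range(1,n) if st[i,4]>=amin]
def bottles(d,C=None,lo=(55,90,40),hi=(75,255,255)):
    """green blobs in the tray region -> (centre of top face, yaw of long axis)"""
    C=cloud(d) if C is None else C
    m=cv2.inRange(hsv(d),lo,hi)>0
    m&=(C[...,0]>.25)&(C[...,0]<.56)&(C[...,1]>-.4)&(C[...,1]<.5)&(C[...,2]<.16)&(C[...,2]>.003)
    return m,C
E
python3 - <<'E'
from m import *
for n in('top','side'):
    d=load(n); C=cloud(d); m,_=bottles(d,C)
    print(n)
    for mm,a,c in comps(m,60):
        cnt=cv2.findContours(mm.astype(np.uint8),0,2)[0][0]
        h=cv2.convexHull(cnt); f=np.zeros(m.shape,np.uint8); cv2.fillConvexPoly(f,h,1)
        P=C[(f>0)]; zt=np.percentile(P[:,2],90); T=P[abs(P[:,2]-zt)<.008]
        r=cv2.minAreaRect((T[:,:2]*1000).astype(np.float32)); 
        print(' green px',c.round(),a,'ztop',zt.round(3),'rect mm',np.round(r[0]),np.round(r[1]),round(r[2],1))
    H=hsv(d)
    for nm,lo,hi in(('blue',(110,120,40),(130,255,255)),('orange',(3,170,90),(18,255,255)),('yellow',(20,150,120),(33,255,255))):
        mm=cv2.inRange(H,lo,hi)>0
        mm&=(abs(C[...,1])<.62)&(C[...,0]<.8)&(C[...,0]>.2)
        for q,a,c in comps(mm,6):
            P=C[q]; print(' ',nm,c.round(),a,'min',np.percentile(P,3,axis=0).round(3),'med',np.median(P,0).round(3),'max',np.percentile(P,97,axis=0).round(3))
    # caps: white & z 20..60 in tray
    mm=(H[...,1]<40)&(H[...,2]>150)&(C[...,2]>.02)&(C[...,2]<.2)&(C[...,0]>.28)&(C[...,0]<.52)&(C[...,1]>-.35)&(C[...,1]<.45)
    for q,a,c in comps(mm,25): P=C[q]; print('  white',c.round(),a,np.median(P,0).round(3),np.percentile(P[:,2],95).round(3))
    # tray corners & doser
    if n=='top':
        for nm,z0,z1,x0,x1,y0,y1 in(('rim',.009,.02,.25,.6,-.4,.5),('doserbox',.052,.066,.35,.65,-.6,-.3),('collar',.08,.095,.35,.65,-.6,-.3)):
            q=(C[...,2]>z0)&(C[...,2]<z1)&(C[...,0]>x0)&(C[...,0]<x1)&(C[...,1]>y0)&(C[...,1]<y1)
            P=C[q]; r=cv2.minAreaRect((P[:,:2]*1000).astype(np.float32)); print(nm,len(P),np.round(r[0]),np.round(r[1]),round(r[2],1),np.median(P[:,2]).round(3))
        print('bench z',np.median(C[300:320,200:260,2]),'floor',np.median(C[270:280,210:220,2]))
E
```

```text
top
 green px [193. 257.] 231 ztop 0.052 rect mm [439. 346.] [83. 44.] 6.2
 green px [315. 256.] 253 ztop 0.051 rect mm [442. -19.] [44. 83.] 82.4
 green px [353. 258.] 277 ztop 0.051 rect mm [ 430. -135.] [44. 84.] 81.0
 green px [272. 261.] 220 ztop 0.052 rect mm [421. 110.] [83. 43.] 3.4
  blue [233. 256.] 28 min [0.427 0.213 0.079] med [0.439 0.221 0.088] max [0.445 0.237 0.092]
  blue [224. 258.] 6 min [0.431 0.243 0.082] med [0.432 0.248 0.089] max [0.436 0.254 0.092]
  blue [228. 269.] 10 min [0.399 0.226 0.085] med [0.402 0.238 0.088] max [0.404 0.248 0.092]
  orange [323. 183.] 552 min [ 0.623 -0.08   0.03 ] med [ 0.659 -0.041  0.037] max [ 0.696 -0.007  0.081]
  yellow [326. 181.] 41 min [ 0.631 -0.062  0.073] med [ 0.66  -0.046  0.078] max [ 0.689 -0.029  0.082]
  white [316. 255.] 144 [ 0.443 -0.019  0.048] 0.052
  white [192. 255.] 150 [0.441 0.347 0.049] 0.053
  white [354. 259.] 116 [ 0.431 -0.132  0.049] 0.053
  white [272. 263.] 148 [0.419 0.111 0.049] 0.053
  white [229. 262.] 70 [0.423 0.232 0.116] 0.12
  white [194. 276.] 25 [0.38  0.341 0.039] 0.045
  white [312.
[... 694 characters left out ...]
  0.037] max [ 0.692 -0.003  0.078]
  orange [286. 200.] 9 min [ 0.624 -0.031  0.005] med [ 0.629 -0.024  0.007] max [ 0.633 -0.017  0.01 ]
  yellow [281. 175.] 21 min [ 0.631 -0.059  0.075] med [ 0.659 -0.043  0.078] max [ 0.687 -0.026  0.08 ]
  white [345. 192.] 43 [ 0.487 -0.135  0.038] 0.042
  white [362. 197.] 85 [ 0.431 -0.131  0.048] 0.05
  white [338. 216.] 124 [ 0.442 -0.017  0.048] 0.05
  white [353. 231.] 58 [ 0.381 -0.002  0.037] 0.042
  white [297. 241.] 66 [0.476 0.124 0.039] 0.041
  white [318. 246.] 159 [0.417 0.112 0.048] 0.051
  white [288. 255.] 115 [0.417 0.237 0.116] 0.118
  white [250. 299.] 236 [0.438 0.348 0.05 ] 0.052
  white [271. 316.] 101 [0.377 0.349 0.039] 0.043
```

```bash
python3 - <<'E'
from m import *
d=load('top'); im=d['image']
a=cv2.resize(im[165:265,380:480],(400,400),interpolation=2); b=cv2.resize(im[140:240,285:385],(400,400),interpolation=2)
cv2.imwrite('pics/crop1.png',np.hstack([a,b]))
E
```

```text
(no output)
```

View pics/crop1.png

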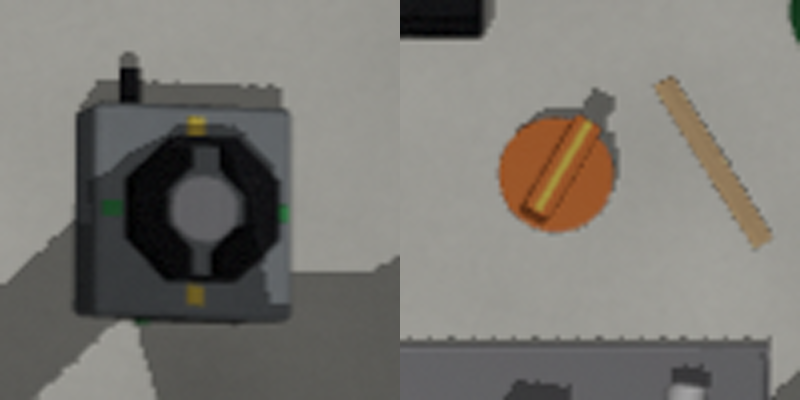

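The crop shows the yellow marks at about top-view (429,196.5) and (429,239), close to world x, and the green marks at (408,217) and (451,218). The cap's bar runs up and to the right, at a yaw of about -30°. I'll refine the doser marks and write the move helper next.

```bash
cat > plan.py <<'E'
from h import *
def pose(yaw,tilt,az=0.):
    """jaws along horizontal yaw (deg); tool x = down tilted by tilt deg toward (jaw x ... ) i.e. towards heading yaw+90"""
    y=np.radians(yaw); t=np.radians(tilt)
    z=np.array([np.cos(y),np.sin(y),0]); f=np.array([-np.sin(y),np.cos(y),0])
    x=np.array([0,0,-1])*np.cos(t)+f*np.sin(t)
    return np.c_[x,np.cross(z,x),z]
def plan(pos,Rt,n=8,start=None,pivot=0.):
    """n equal rows from the present pose; pivot: m behind TCP of the point moved straight; prints dp, angular per row"""
    s=get_state(); p0=np.array(s['position']);R0=rot(s['ee_rot'])
    if start is not None: p0,R0=start
    w=R.from_matrix(R0.T@Rt).as_rotvec(); g0=p0-pivot*R0[:,0]; g1=np.array(pos)-pivot*Rt[:,0]
    print('rot deg',np.degrees(w).round(1),'dist',np.linalg.norm(g1-g0).round(3),'yawjaw',np.degrees(np.arctan2(R0[1,2],R0[0,2])).round(1))
    P=p0;Q=R0
    for k in range(1,n+1):
        Rk=R0@R.from_rotvec(w*k/n).as_matrix(); pk=g0+(g1-g0)*k/n+pivot*Rk[:,0]
        dp=Q.T@(pk-P)/.12; a=R.from_matrix(Q.T@Rk).as_rotvec()/(np.pi/2)
        if k in(1,n) or pivot or np.linalg.norm(w)>.15: print(k,dp.round(3).tolist(),a.round(3).tolist())
        P,Q=pk,Rk
    return pos,Rt
E
python3 - <<'E'
from m import *
from plan import *
d=load('top');H=hsv(d);o=(165,380)
for n in('top','side'):
    d=load(n);H=hsv(d);C=cloud(d)
    reg=(C[...,0]>.42)&(C[...,0]<.7)&(C[...,1]<-.33)&(C[...,1]>-.58)&(C[...,2]>.04)
    for nm,lo,hi in(('y',(18,90,60),(34,255,255)),('g',(50,110,50),(80,255,255))):
        for q,a,c in comps((cv2.inRange(H,lo,hi)>0)&reg,4): print(n,nm,c.round(1),a,onplane(d,c,.06).round(4)[0],np.median(C[q],0).round(3))
print(get_state()['qpos'])
plan([.52,-.43,.33],pose(-5,0),8)
E
```

```text
top y [428.5 196. ] 20 [ 0.6192 -0.3558  0.06  ] [ 0.619 -0.356  0.061]
top y [428.4 238.2] 20 [ 0.4931 -0.3523  0.06  ] [ 0.494 -0.352  0.06 ]
top g [450.4 217.7] 7 [ 0.5544 -0.4201  0.06  ] [ 0.554 -0.42   0.063]
side y [346. 142.] 4 [ 0.6238 -0.3543  0.06  ] [ 0.622 -0.35   0.06 ]
side y [379.4 155.1] 13 [ 0.4936 -0.3511  0.06  ] [ 0.494 -0.351  0.061]
[-1.30999869e+00  2.76528590e-01  1.50601927e+00  1.39012542e-06
  1.36076458e+00 -1.21002908e-01]
rot deg [-63.1  -0.1  -0.1] dist 0.338 yawjaw -68.1
1 [-0.104, 0.336, 0.019] [-0.088, -0.0, -0.0]
2 [-0.104, 0.33, 0.065] [-0.088, -0.0, -0.0]
3 [-0.104, 0.318, 0.11] [-0.088, -0.0, -0.0]
4 [-0.104, 0.3, 0.152] [-0.088, -0.0, -0.0]
5 [-0.104, 0.276, 0.192] [-0.088, -0.0, -0.0]
6 [-0.104, 0.247, 0.228] [-0.088, -0.0, -0.0]
7 [-0.104, 0.213, 0.26] [-0.088, -0.0, -0.0]
8 [-0.104, 0.176, 0.287] [-0.088, -0.0, -0.0]
```

```bash
python3 - <<'E'
from plan import *
plan([.53,-.36,.33],pose(0,0),8); print(get_image('wrist')['mount'].round(3).tolist())
E
```

```text
rot deg [-68.1  -0.1  -0.1] dist 0.374 yawjaw -68.1
1 [-0.103, 0.373, -0.045] [-0.095, -0.0, -0.0]
2 [-0.104, 0.375, 0.011] [-0.095, -0.0, -0.0]
3 [-0.104, 0.369, 0.066] [-0.095, -0.0, -0.0]
4 [-0.104, 0.355, 0.12] [-0.095, -0.0, -0.0]
5 [-0.104, 0.334, 0.172] [-0.095, -0.0, -0.0]
6 [-0.104, 0.305, 0.219] [-0.095, -0.0, -0.0]
7 [-0.104, 0.269, 0.262] [-0.095, -0.0, -0.0]
8 [-0.104, 0.227, 0.299] [-0.095, -0.0, -0.0]
[[-0.0, 0.32, -0.947, -0.143], [-0.0, 0.947, 0.32, 0.082], [1.0, 0.0, -0.0, 0.0], [0.0, 0.0, 0.0, 1.0]]
```

Request:
arm_command:
  series:
    - {"dp": [-0.1,0.37,-0.04],"angular": [-0.095,0,0],"gripper": 85}
    - {"dp": [-0.1,0.375,0.01],"angular": [-0.095,0,0],"gripper": 85}
    - {"dp": [-0.1,0.37,0.065],"angular": [-0.095,0,0],"gripper": 85}
    - {"dp": [-0.1,0.355,0.12],"angular": [-0.095,0,0],"gripper": 85}
    - {"dp": [-0.1,0.335,0.17],"angular": [-0.095,0,0],"gripper": 85}
    - {"dp": [-0.1,0.305,0.22],"angular": [-0.095,0,0],"gripper": 85}
    - {"dp": [-0.1,0.27,0.26],"angular": [-0.095,0,0],"gripper": 85}
    - {"dp": [-0.1,0.23,0.3],"angular": [-0.095,0,0],"gripper": 85}

```text
clock: 1.15
position: [0.5328, -0.3507, 0.3249]
ee_rot: [0.705, -0.011, 0.709, 0.016]
contact_force: [1.0, -0.2, -0.7]
width: 0.0852
```

```bash
cat >> m.py <<'E'
def blobs(d,lo,hi,reg,amin=4):
    C=cloud(d); x0,x1,y0,y1,z0,z1=reg
    m=cv2.inRange(hsv(d),lo,hi)>0
    m&=(C[...,0]>x0)&(C[...,0]<x1)&(C[...,1]>y0)&(C[...,1]<y1)&(C[...,2]>z0)&(C[...,2]<z1)
    return [(c,a,C[q],q) for q,a,c in comps(m,amin)]
YEL=((18,90,60),(34,255,255)); GRN=((45,90,40),(80,255,255)); ORA=((3,170,90),(17,255,255))
E
python3 - <<'E'
from m import *
s=get_state();print(s['clock'],s['position'].round(4) if hasattr(s['position'],'round') else s['position'],rot(s['ee_rot']).round(3).tolist(),s['contact_force'])
d=grab('wrist');np.savez('/tmp/w1.npz',**d);cv2.imwrite('pics/w1.png',d['image'])
for nm,c in(('y',YEL),('g',GRN)):
    for uv,a,P,q in blobs(d,*c,(.42,.7,-.58,-.2,.03,.1)): print(nm,uv.round(1),a,onplane(d,uv,.06)[0].round(4),np.median(P,0).round(4))
E
```

```text
1.15 [ 0.5328 -0.3507  0.3249] [[-0.005, -0.037, 0.999], [0.007, 0.999, 0.037], [-1.0, 0.007, -0.005]] [ 0.99457263 -0.24748722 -0.66975218]
y [243.  168.5] 110 [ 0.4918 -0.3531  0.06  ] [ 0.492  -0.3524  0.0622]
y [344.5 175.2] 94 [ 0.6196 -0.3568  0.06  ] [ 0.6191 -0.3561  0.0622]
g [297.8 119.6] 122 [ 0.5569 -0.2915  0.06  ] [ 0.5568 -0.2917  0.0621]
g [288.8 221.3] 57 [ 0.5528 -0.4213  0.06  ] [ 0.5528 -0.4205  0.0621]
```

View pics/w1.png

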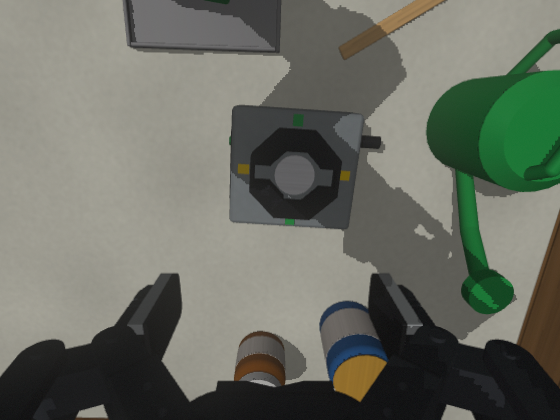

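The wrist view shows the doser centred at about (294,172), with its yellow marks at (243,168) and (345,175) and green marks at (298,120) and (289,221). That puts its centre at (0.5555,-0.355) with a yaw of -1.7°, which agrees with the top view. Next is the cap.

```bash
python3 - <<'E'
from plan import *
plan([.659,-.045,.22],pose(60,0),8)
E
```

```text
rot deg [-57.4   0.4  -0.4] dist 0.342 yawjaw 2.6
1 [0.114, 0.308, 0.139] [-0.08, 0.001, -0.001]
2 [0.113, 0.288, 0.177] [-0.08, 0.001, -0.001]
3 [0.113, 0.264, 0.211] [-0.08, 0.001, -0.001]
4 [0.113, 0.236, 0.243] [-0.08, 0.001, -0.001]
5 [0.112, 0.203, 0.27] [-0.08, 0.001, -0.001]
6 [0.112, 0.168, 0.294] [-0.08, 0.001, -0.001]
7 [0.111, 0.13, 0.313] [-0.08, 0.001, -0.001]
8 [0.111, 0.09, 0.326] [-0.08, 0.001, -0.001]
```

Request:
arm_command:
  series:
    - {"dp": [0.114,0.308,0.139],"angular": [-0.08,0,0],"gripper": 85}
    - {"dp": [0.113,0.288,0.177],"angular": [-0.08,0,0],"gripper": 85}
    - {"dp": [0.113,0.264,0.211],"angular": [-0.08,0,0],"gripper": 85}
    - {"dp": [0.113,0.236,0.243],"angular": [-0.08,0,0],"gripper": 85}
    - {"dp": [0.112,0.203,0.27],"angular": [-0.08,0,0],"gripper": 85}
    - {"dp": [0.112,0.168,0.294],"angular": [-0.08,0,0],"gripper": 85}
    - {"dp": [0.111,0.13,0.313],"angular": [-0.08,0,0],"gripper": 85}
    - {"dp": [0.111,0.09,0.326],"angular": [-0.08,0,0],"gripper": 85}

```text
clock: 2.2
position: [0.6582, -0.0365, 0.215]
ee_rot: [0.608, -0.361, 0.605, 0.365]
contact_force: [0.2, 0.7, 1.1]
width: 0.085
```

```bash
python3 - <<'E'
from m import *
from plan import *
d=grab('wrist');cv2.imwrite('pics/w2.png',d['image'])
for nm,c in(('y',((19,120,90),(34,255,255))),('o',ORA)):
    for uv,a,P,q in blobs(d,*c,(.55,.77,-.15,.06,-.01,.1),30):
        T=P[P[:,2]>.07] if nm=='y' else P[(P[:,2]>.025)&(P[:,2]<.045)]
        print(nm,uv.round(1),a,onplane(d,uv,.078)[0].round(4))
        if len(T)>10:
            r=cv2.minAreaRect((T[:,:2]*1000).astype(np.float32));print(len(T),np.median(T,0).round(4),np.round(r[0],1),np.round(r[1]),r[2], (lambda c:(np.round(c[0],1),c[1]))(cv2.minEnclosingCircle((T[:,:2]*1000).astype(np.float32))))
            if nm=='y': v=np.linalg.svd(T[:,:2]-T[:,:2].mean(0),full_matrices=False)[2][0];print('yaw',np.degrees(np.arctan2(v[1],v[0])))
plan([.659,-.045,.1],pose(60,0),8)
E
```

```text
y [265.3 199.6] 475 [ 0.6574 -0.0448  0.078 ]
474 [ 0.6568 -0.0444  0.0791] [658.4 -45.4] [ 5. 76.] 59.608665466308594 (array([658.7, -45. ]), 37.79041290283203)
yaw -30.47343231833152
o [266.1 188.7] 5237 [ 0.6489 -0.0394  0.078 ]
3634 [ 0.6558 -0.0425  0.0363] [656.9 -44.4] [85. 83.] 58.91463088989258 (array([658.3, -45.3]), 43.4764289855957)
rot deg [ 2.1  0.7 -0.4] dist 0.114 yawjaw 62.1
1 [0.117, -0.008, -0.015] [0.003, 0.001, -0.001]
8 [0.117, -0.008, -0.013] [0.003, 0.001, -0.001]
```

View pics/w2.png

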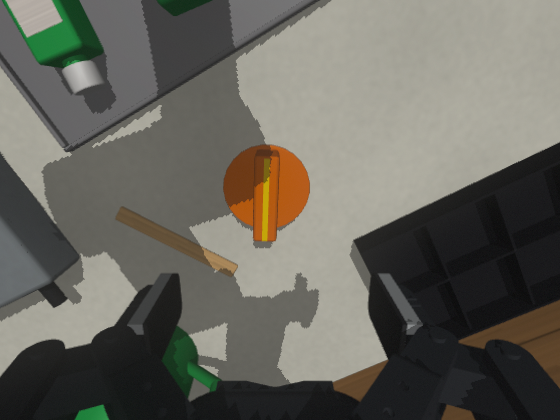

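The wrist view shows the cap upright at (266,188), with its bar vertical between the jaws. The stick and the seed tray are clear of the fingers. The cap's axis is at (0.658,-0.045), bar yaw -30.4°, bar top at z 0.079, as the text says it should be. I'll descend and grip.

Request:
arm_command:
  series:
    - {"dp": [0.176,-0.008,-0.014],"angular": [0.0035,0.001,0],"gripper": 70}
    - {"dp": [0.176,-0.008,-0.014],"angular": [0.0035,0.001,0],"gripper": 70}
    - {"dp": [0.176,-0.008,-0.014],"angular": [0.0035,0.001,0],"gripper": 60}
    - {"dp": [0.176,-0.008,-0.014],"angular": [0.0035,0.001,0],"gripper": 60}
    - {"dp": [0.176,-0.008,-0.014],"angular": [0.0035,0.001,0],"gripper": 60}
    - {"dp": [0.176,-0.008,-0.014],"angular": [0.0035,0.001,0],"gripper": 60}
    - {"dp": [0.176,-0.008,-0.014],"angular": [0.0035,0.001,0],"gripper": 60}
    - {"dp": [0.17,-0.008,-0.014],"angular": [0.0035,0.001,0],"gripper": 60}
  grip_force: 60

```text
clock: 3.25
position: [0.6569, -0.0441, 0.0374]
ee_rot: [0.612, -0.347, 0.617, 0.353]
contact_force: [-0.1, 0.3, 0.2]
width: 0.0601
```

```bash
python3 - <<'E'
from plan import *
plan([.658,-.045,.046],pose(59.6,0),1)
E
```

```text
rot deg [-0.3 -0.1 -0.6] dist 0.009 yawjaw 59.3
1 [-0.072, -0.011, -0.002] [-0.003, -0.001, -0.006]
```

Request:
arm_command:
  series:
    - {"dp": [-0.06,-0.008,0],"angular": [-0.003,0,-0.005],"gripper": 60}
    - {"dp": [0,0,0],"angular": [0,0,0],"gripper": 18}
    - {"dp": [0,0,0],"angular": [0,0,0],"gripper": 18}
    - {"dp": [0,0,0],"angular": [0,0,0],"gripper": 18}
    - {"dp": [0,0,0],"angular": [0,0,0],"gripper": 18}
    - {"dp": [0,0,0],"angular": [0,0,0],"gripper": 18}
    - {"dp": [-0.1,0,0],"angular": [0,0,0],"gripper": 18}
    - {"dp": [-0.3,0,0],"angular": [0,0,0],"gripper": 18}
  grip_force: 60

```text
clock: 4.25
position: [0.6551, -0.0445, 0.0921]
ee_rot: [0.61, -0.349, 0.617, 0.353]
contact_force: [0.7, -0.0, -0.9]
width: 0.0213
```

```bash
python3 - <<'E'
from plan import *
s=get_state();print(s['position'],s['contact_force'],s['width'],s['qpos'])
plan([.5555,-.355,.25],pose(88.3,0),8)
E
```

```text
[ 0.65509885 -0.04453826  0.09210139] [ 0.6903926  -0.03798147 -0.92202417] 0.021315795721100622 [-0.17290696  0.49870573  1.50988123 -0.00170757  1.14388686 -1.21157555]
rot deg [-28.7  -0.2  -0.6] dist 0.362 yawjaw 59.6
1 [-0.163, -0.073, -0.332] [-0.04, -0.0, -0.001]
2 [-0.163, -0.052, -0.336] [-0.04, -0.0, -0.001]
3 [-0.164, -0.031, -0.339] [-0.04, -0.0, -0.001]
4 [-0.164, -0.01, -0.34] [-0.04, -0.0, -0.001]
5 [-0.164, 0.011, -0.34] [-0.04, -0.0, -0.001]
6 [-0.164, 0.032, -0.338] [-0.04, -0.0, -0.001]
7 [-0.164, 0.053, -0.336] [-0.04, -0.0, -0.001]
8 [-0.164, 0.074, -0.332] [-0.04, -0.0, -0.001]
```

Request:
arm_command:
  series:
    - {"dp": [-0.163,-0.073,-0.332],"angular": [-0.04,0,0],"gripper": 18}
    - {"dp": [-0.163,-0.052,-0.336],"angular": [-0.04,0,0],"gripper": 18}
    - {"dp": [-0.163,-0.031,-0.339],"angular": [-0.04,0,0],"gripper": 18}
    - {"dp": [-0.163,-0.01,-0.34],"angular": [-0.04,0,0],"gripper": 18}
    - {"dp": [-0.163,0.011,-0.34],"angular": [-0.04,0,0],"gripper": 18}
    - {"dp": [-0.163,0.032,-0.338],"angular": [-0.04,0,0],"gripper": 18}
    - {"dp": [-0.163,0.053,-0.336],"angular": [-0.04,0,0],"gripper": 18}
    - {"dp": [-0.163,0.074,-0.332],"angular": [-0.04,0,0],"gripper": 18}

```text
clock: 5.25
position: [0.5583, -0.3619, 0.2635]
ee_rot: [0.501, -0.499, 0.502, 0.498]
contact_force: [0.3, -0.0, -2.4]
width: 0.0209
```

```bash
python3 - <<'E'
from m import *
from plan import *
plan([.5555,-.355,.16],pose(88.3,0),8); s=get_state();print(s['position'])
p=s['position']
for n in('side','wrist'):
    d=grab(n);cv2.imwrite(f'pics/c3{n}.png',d['image'])
    C=cloud(d)
    for uv,a,P,q in blobs(d,(3,150,50),(20,255,255),(p[0]-.08,p[0]+.08,p[1]-.08,p[1]+.08,p[2]-.08,p[2]+.06),40):
        print(n,uv,a,np.percentile(P,[1,50,99],axis=0).round(4).tolist())
        if n=='wrist':
            zs=P[:,2]-p[2]; print(np.histogram(zs,12))
            for lo,hi in((-.03,.0),(.0,.06)):
                T=P[(zs>lo)&(zs<hi)]
                if len(T)>20: r=cv2.minAreaRect((T[:,:2]*1000).astype(np.float32));print(lo,np.round(r[0],1),np.round(r[1]),r[2],np.median(T[:,2]))
E
```

```text
rot deg [ 1.4 -0.2  0. ] dist 0.104 yawjaw 89.7
1 [0.108, 0.003, 0.007] [0.002, -0.0, 0.0]
8 [0.108, 0.003, 0.007] [0.002, -0.0, 0.0]
[ 0.55831703 -0.36187906  0.26345525]
side [371.17558887  94.14132762] 467 [[0.5171, -0.3649, 0.2225], [0.5435, -0.3475, 0.2555], [0.5942, -0.3142, 0.2975]]
wrist [274.93118292 261.03266895] 16958 [[0.5157, -0.4102, 0.2558], [0.5419, -0.3688, 0.2591], [0.5874, -0.3292, 0.301]]
(array([  68,    6,    0,    0, 6624, 2167,  216,  268,  302,  342, 6454,
        511]), array([-0.04041959, -0.03335943, -0.02629927, -0.01923911, -0.01217895,
       -0.00511879,  0.00194137,  0.00900153,  0.01606169,  0.02312185,
        0.03018201,  0.03724217,  0.04430233]))
-0.03 [ 547.6 -369.5] [87. 67.] 89.2035903930664 0.25785120865310507
0.0 [ 553.9 -368.2] [75. 46.] 18.05906105041504 0.29961409495138036
```

View pics/c3wrist.png

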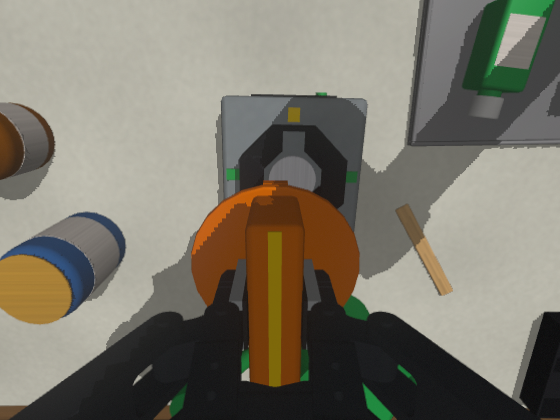

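The wrist view shows the cap level in the jaws, with the flange spanning about columns 191 to 359 and the yellow stripe running from (275,233) to (275,385). The collar lies beyond it at (292,175). Next I'll find where the cap's axis sits relative to the TCP.

```bash
cat > capc.py <<'E'
from m import *
from plan import *
def capcentre():
    s=get_state();p=np.array(s['position']);Rm=rot(s['ee_rot']);d=grab('wrist')
    b=blobs(d,(19,110,80),(34,255,255),(p[0]-.08,p[0]+.08,p[1]-.08,p[1]+.08,p[2]+.02,p[2]+.06),40)
    uv,a,P,q=max(b,key=lambda t:t[1]); zt=np.median(P[:,2])
    v,u=np.nonzero(q); X=onplane(d,np.c_[u,v],zt)[:,:2]; m=X.mean(0); ax=np.linalg.svd(X-m,full_matrices=False)[2][0]
    t=(X-m)@ax; c=m+ax*(np.percentile(t,.5)+np.percentile(t,99.5))/2
    print('clock',s['clock'],'pos',p.round(4),'F',np.round(s['contact_force'],1),'stripe len',np.ptp(t).round(4),'top z-TCP',(zt-p[2]).round(4),'barc',c.round(4),'barc-TCP',(c-p[:2]).round(4),'bar yaw',np.degrees(np.arctan2(ax[1],ax[0])).round(2)%180,'tool tilt',np.degrees(np.arccos(-Rm[2,0])).round(2))
    return c,d
E
python3 - <<'E'
from capc import *
capcentre()
E
```

```text
clock 5.35 pos [ 0.5583 -0.3663  0.2654] F [-0.1  0.8 -1.5] stripe len 0.071 top z-TCP 0.0343 barc [ 0.5557 -0.3664] barc-TCP [-0.0027 -0.0002] bar yaw 179.29 tool tilt 0.59
```

Request:
arm_command:
  series:
    - {"dp": [0.15,0.01,0.03],"angular": [0.004,-0.001,0],"gripper": 18}
    - {"dp": [0.15,0.01,0.02],"angular": [0.004,-0.001,0],"gripper": 18}
    - {"dp": [0.15,0.01,0.02],"angular": [0.004,0,0],"gripper": 18}
    - {"dp": [0.15,0.005,0.02],"angular": [0,0,0],"gripper": 18}
    - {"dp": [0.15,0,0.01],"angular": [0,0,0],"gripper": 18}
    - {"dp": [0.12,0,0],"angular": [0,0,0],"gripper": 18}
    - {"dp": [0.05,0,0],"angular": [0,0,0],"gripper": 18}
    - {"dp": [0,0,0],"angular": [0,0,0],"gripper": 18}

```text
clock: 6.4
position: [0.5554, -0.3413, 0.1498]
ee_rot: [0.509, -0.492, 0.505, 0.494]
contact_force: [-0.6, 0.0, -1.1]
width: 0.0212
```

```bash
cat >> capc.py <<'E'
def flange(d=None,hi=-.0055,R0=.044):
    from scipy.optimize import least_squares
    s=get_state();p=np.array(s['position']);d=d or grab('wrist')
    m=cv2.inRange(hsv(d),(2,150,40),(20,255,255))
    cnt=max(cv2.findContours(m,0,1)[0],key=len).reshape(-1,2).astype(float)
    X=onplane(d,cnt,p[2]+hi)[:,:2]
    X=X[(X@np.array([1,0])<p[0]+.01)]
    f=lambda c:np.hypot(*(X-c[:2]).T)-R0
    r=least_squares(f,p[:2],loss='soft_l1',f_scale=.0007)
    e=f(r.x); print('flange c',r.x.round(4),'off',(r.x-p[:2]).round(4),'inl',(abs(e)<.0012).mean().round(2),len(X))
E
python3 - <<'E'
from capc import *
c,d=capcentre(); flange(d)
cv2.imwrite('pics/w4.png',d['image'])
E
```

```text
clock 6.4 pos [ 0.5554 -0.3413  0.1498] F [-0.6  0.  -1.1] stripe len 0.0709 top z-TCP 0.0343 barc [ 0.5528 -0.3419] barc-TCP [-0.0026 -0.0007] bar yaw 178.38 tool tilt 0.33
flange c [ 0.5557 -0.3413] off [0.0002 0.0001] inl 0.29 562
```

View pics/w4.png

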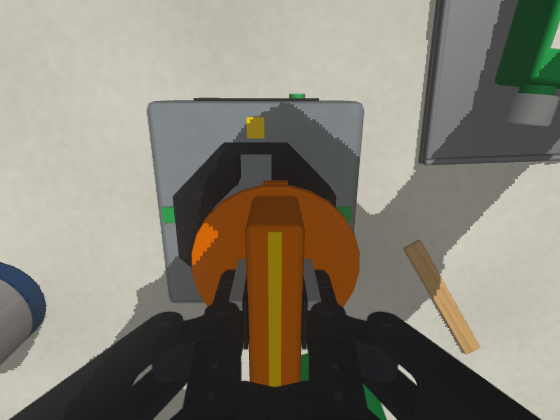

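Request:
arm_command:
  series:
    - {"dp": [0,0,-0.05],"angular": [0,0,0],"gripper": 18}
    - {"dp": [0,0,-0.04],"angular": [0,0,0],"gripper": 18}
    - {"dp": [0,0,-0.02],"angular": [0,0,0],"gripper": 18}
    - {"dp": [0,0,0],"angular": [0,0,0],"gripper": 18}
    - {"dp": [0,0,0],"angular": [0,0,0],"gripper": 18}
    - {"dp": [0,0,0],"angular": [0,0,0],"gripper": 18}
    - {"dp": [0,0,0],"angular": [0,0,0],"gripper": 18}
    - {"dp": [0,0,0],"angular": [0,0,0],"gripper": 18}

```text
clock: 7.45
position: [0.556, -0.3568, 0.1522]
ee_rot: [0.509, -0.493, 0.505, 0.492]
contact_force: [0.7, 0.4, -1.7]
width: 0.0212
```

```bash
python3 - <<'E'
from capc import *
c,d=capcentre(); flange(d); s=get_state(); print(s['position'],s['qd'])
print(onplane(d,[(191.5,258),(359,258)],s['position'][2]-.0055))
for uv,a,P,q in blobs(d,*YEL,(.42,.7,-.58,-.2,.03,.075)): print(uv.round(1),a,onplane(d,uv,.06)[0].round(4))
plan([.555,-.355,.13],pose(88.3,0),4)
E
```

```text
clock 7.45 pos [ 0.556  -0.3568  0.1522] F [ 0.7  0.4 -1.7] stripe len 0.071 top z-TCP 0.0343 barc [ 0.5533 -0.3573] barc-TCP [-0.0027 -0.0006] bar yaw 178.34 tool tilt 0.31
flange c [ 0.5563 -0.3568] off [ 0.0003 -0.    ] inl 0.3 559
[ 0.55599474 -0.35679571  0.15224206] [-0.00119348 -0.0002011   0.00032726 -0.00025822 -0.00054038 -0.00052694]
[[ 0.54811602 -0.39848093  0.14674206]
 [ 0.55065996 -0.31486544  0.14674206]]
[278.  124.9] 359 [ 0.4921 -0.3527  0.06  ]
rot deg [0.1 0.2 0.3] dist 0.022 yawjaw 88.4
1 [0.046, 0.002, 0.004] [0.0, 0.0, 0.001]
4 [0.046, 0.002, 0.004] [0.0, 0.0, 0.001]
```

Request:
arm_command:
  series:
    - {"dp": [0.05,0.004,0.012],"angular": [0,0,0.002],"gripper": 18}
    - {"dp": [0.05,0,0],"angular": [0,0,0],"gripper": 18}
    - {"dp": [0.05,0,0],"angular": [0,0,0],"gripper": 18}
    - {"dp": [0.04,0,0],"angular": [0,0,0],"gripper": 18}
    - {"dp": [0.03,0,0],"angular": [0,0,0],"gripper": 18}
    - {"dp": [0.02,0,0],"angular": [0,0,0],"gripper": 18}
    - {"dp": [0,0,0],"angular": [0,0,0],"gripper": 18}
    - {"dp": [0,0,0],"angular": [0,0,0],"gripper": 18}

```text
clock: 8.5
position: [0.5555, -0.3549, 0.1228]
ee_rot: [0.508, -0.492, 0.506, 0.493]
contact_force: [-0.7, 1.4, 2.1]
width: 0.0214
```

```bash
python3 - <<'E'
from capc import *
s=get_state(); print(s['moment'],s['qpos'])
c,d=capcentre(); flange(d); cv2.imwrite('pics/w5.png',d['image'])
plan([.555,-.355,.108],pose(88.3,0),4)
E
```

```text
[0.15099508 0.21214644 0.00779616] [-0.67570989  0.47143743  1.47465457  0.0034168   1.1961958  -2.21927362]
clock 8.5 pos [ 0.5555 -0.3549  0.1228] F [-0.7  1.4  2.1] stripe len 0.0709 top z-TCP 0.0343 barc [ 0.5529 -0.3554] barc-TCP [-0.0026 -0.0006] bar yaw 178.34 tool tilt 0.19
flange c [ 0.5558 -0.3549] off [ 0.0002 -0.    ] inl 0.31 557
rot deg [0.1 0.2 0.1] dist 0.015 yawjaw 88.4
1 [0.031, 0.001, -0.0] [0.0, 0.0, 0.0]
4 [0.031, 0.001, -0.0] [0.0, 0.0, 0.0]
```

Request:
arm_command:
  series:
    - {"dp": [0.03,0,0],"angular": [0,0,0],"gripper": 18}
    - {"dp": [0.03,0,0],"angular": [0,0,0],"gripper": 18}
    - {"dp": [0.03,0,0],"angular": [0,0,0],"gripper": 18}
    - {"dp": [0.02,0,0],"angular": [0,0,0],"gripper": 18}
    - {"dp": [0.01,0,0],"angular": [0,0,0],"gripper": 18}
    - {"dp": [0,0,0],"angular": [0,0,0],"gripper": 18}
    - {"dp": [0,0,0],"angular": [0,0,0],"gripper": 18}
    - {"dp": [0,0,0],"angular": [0,0,0],"gripper": 18}

```text
clock: 9.55
position: [0.5557, -0.3549, 0.1125]
ee_rot: [0.508, -0.494, 0.506, 0.492]
contact_force: [-1.1, 2.1, 6.2]
width: 0.0215
```

```bash
python3 - <<'E'
from capc import *
s=get_state(); print(s['moment'])
c,d=capcentre(); flange(d)
E
```

```text
[ 0.19592447  0.44344183 -0.04153884]
clock 9.55 pos [ 0.5557 -0.3549  0.1125] F [-1.1  2.1  6.2] stripe len 0.071 top z-TCP 0.0343 barc [ 0.5532 -0.3554] barc-TCP [-0.0025 -0.0005] bar yaw 178.37 tool tilt 0.22
flange c [ 0.5559 -0.3549] off [ 0.0002 -0.0001] inl 0.31 558
```

Request:
arm_command:
  series:
    - {"dp": [0.02,0,0],"angular": [0,0,0],"gripper": 18}
    - {"dp": [0.02,0,0],"angular": [0,0,0],"gripper": 18}
    - {"dp": [0.015,0,0],"angular": [0,0,0],"gripper": 18}
    - {"dp": [0.01,0,0],"angular": [0,0,0],"gripper": 18}
    - {"dp": [0.01,0,0],"angular": [0,0,0],"gripper": 18}
    - {"dp": [0.01,0,0],"angular": [0,0,0],"gripper": 18}
    - {"dp": [0.01,0,0],"angular": [0,0,0],"gripper": 18}
    - {"dp": [0.01,0,0],"angular": [0,0,0],"gripper": 18}

```text
clock: 10.6
position: [0.5557, -0.3548, 0.1089]
ee_rot: [0.508, -0.496, 0.506, 0.491]
contact_force: [-2.1, 1.9, 9.7]
width: 0.0209
```

Request:
arm_command:
  series:
    - {"dp": [0.015,0,0],"angular": [0.05,0,0],"gripper": 18}
    - {"dp": [0.015,0,0],"angular": [0.1,0,0],"gripper": 18}
    - {"dp": [0.015,0,0],"angular": [0.1,0,0],"gripper": 18}
    - {"dp": [0.015,0,0],"angular": [0.1,0,0],"gripper": 18}
    - {"dp": [0.015,0,0],"angular": [0.1,0,0],"gripper": 18}
    - {"dp": [0.015,0,0],"angular": [0.1,0,0],"gripper": 18}
    - {"dp": [0.015,0,0],"angular": [0.1,0,0],"gripper": 18}
    - {"dp": [0.015,0,0],"angular": [0.1,0,0],"gripper": 18}

```text
clock: 11.6
position: [0.5565, -0.3566, 0.1091]
ee_rot: [0.701, -0.122, 0.693, 0.112]
contact_force: [-4.1, 2.0, 11.9]
width: 0.0215
```

```bash
python3 - <<'E'
from capc import *
s=get_state(); print(s['moment'],s['width'])
c,d=capcentre()
plan([.5555,-.355,.108],pose(-1.7,0),4)
E
```

```text
[0.57168508 0.8680652  0.13571744] 0.021478730025523807
clock 11.6 pos [ 0.5565 -0.3566  0.1091] F [-4.1  2.  11.9] stripe len 0.0717 top z-TCP 0.0342 barc [ 0.5551 -0.3548] barc-TCP [-0.0014  0.0018] bar yaw 108.97 tool tilt 1.05
rot deg [20.4  0.7  0.8] dist 0.002 yawjaw 18.7
1 [0.002, 0.004, -0.001] [0.057, 0.002, 0.002]
2 [0.002, 0.004, -0.001] [0.057, 0.002, 0.002]
3 [0.002, 0.004, -0.002] [0.057, 0.002, 0.002]
4 [0.002, 0.003, -0.002] [0.057, 0.002, 0.002]
```

Turned 70° so far, 20° remain. I'll turn to the stop.

Request:
arm_command:
  series:
    - {"dp": [0.015,0.004,-0.001],"angular": [0.06,0.002,0.002],"gripper": 18}
    - {"dp": [0.015,0.004,-0.001],"angular": [0.06,0.002,0.002],"gripper": 18}
    - {"dp": [0.015,0.003,-0.001],"angular": [0.06,0.002,0.002],"gripper": 18}
    - {"dp": [0.015,0,0],"angular": [0.05,0,0],"gripper": 18}
    - {"dp": [0.015,0,0],"angular": [0.03,0,0],"gripper": 18}
    - {"dp": [0.015,0,0],"angular": [0.03,0,0],"gripper": 18}
    - {"dp": [0.015,0,0],"angular": [0.02,0,0],"gripper": 18}
    - {"dp": [0.01,0,0],"angular": [0.02,0,0],"gripper": 18}

```text
clock: 12.65
position: [0.5549, -0.3565, 0.1091]
ee_rot: [0.706, 0.065, 0.702, -0.073]
contact_force: [-0.9, 2.2, 7.6]
width: 0.0214
```

```bash
python3 - <<'E'
from capc import *
s=get_state(); print(s['moment'],s['width'])
c,d=capcentre()
plan([.5555,-.355,.108],pose(-1.7,0),4)
E
```

```text
[0.51176666 0.41049235 2.09079597] 0.021447915127604886
clock 12.65 pos [ 0.5549 -0.3565  0.1091] F [-0.9  2.2  7.6] stripe len 0.0716 top z-TCP 0.0342 barc [ 0.5548 -0.3544] barc-TCP [-0.0001  0.0021] bar yaw 81.07 tool tilt 0.79
rot deg [-9.5  0.4  0.7] dist 0.002 yawjaw -11.2
1 [0.002, 0.003, 0.001] [-0.026, 0.001, 0.002]
2 [0.002, 0.003, 0.001] [-0.026, 0.001, 0.002]
3 [0.002, 0.003, 0.001] [-0.026, 0.001, 0.002]
4 [0.002, 0.003, 0.001] [-0.026, 0.001, 0.002]
```

Request:
arm_command:
  series:
    - {"dp": [0.01,0,0],"angular": [-0.03,0,0],"gripper": 18}
    - {"dp": [0,0,0],"angular": [-0.02,0,0],"gripper": 18}
    - {"dp": [-0.01,0,0],"angular": [0,0,0],"gripper": 18}
    - {"dp": [-0.015,0,0],"angular": [0,0,0],"gripper": 18}
    - {"dp": [-0.015,0,0],"angular": [0,0,0],"gripper": 18}
    - {"dp": [-0.01,0,0],"angular": [0,0,0],"gripper": 18}
    - {"dp": [0,0,0],"angular": [0,0,0],"gripper": 18}
    - {"dp": [0,0,0],"angular": [0,0,0],"gripper": 18}

```text
clock: 13.7
position: [0.5555, -0.3566, 0.1175]
ee_rot: [0.709, 0.034, 0.703, -0.045]
contact_force: [-1.0, -0.0, 4.7]
width: 0.0212
```

```bash
python3 - <<'E'
from capc import *
s=get_state(); print(s['moment'],s['width'])
c,d=capcentre()
E
```

```text
[0.26656102 0.34972169 0.02174099] 0.021167885904214073
clock 13.7 pos [ 0.5555 -0.3566  0.1175] F [-1.  -0.   4.7] stripe len 0.0716 top z-TCP 0.0342 barc [ 0.5551 -0.3544] barc-TCP [-0.0003  0.0022] bar yaw 84.25 tool tilt 0.97
```

Request:
arm_command:
  series:
    - {"dp": [0,0,0],"angular": [0,0,0],"gripper": 60}
    - {"dp": [0,0,0],"angular": [0,0,0],"gripper": 60}
    - {"dp": [0,0,0],"angular": [0,0,0],"gripper": 60}
    - {"dp": [-0.1,0,0],"angular": [0,0,0],"gripper": 60}
    - {"dp": [-0.3,0,0],"angular": [0,0,0],"gripper": 60}
    - {"dp": [-0.3,0,0],"angular": [0,0,0],"gripper": 60}
    - {"dp": [-0.3,0,0],"angular": [0,0,0],"gripper": 60}
    - {"dp": [-0.2,0,0],"angular": [0,0,0],"gripper": 60}

```text
clock: 14.75
position: [0.5542, -0.3541, 0.2649]
ee_rot: [0.708, 0.035, 0.704, -0.044]
contact_force: [0.2, -0.6, -0.5]
width: 0.0601
```

```bash
cat > chk.py <<'E'
from m import *
def check(n,save=None,dd=None):
    d=dd or grab(n); C=cloud(d)
    if save: cv2.imwrite(f'pics/{save}.png',d['image'])
    b=blobs(d,(19,110,80),(34,255,255),(.5,.61,-.41,-.3,.12,.17),15)
    for uv,a,P,q in b:
        zt=np.median(P[:,2]); v,u=np.nonzero(q); X=onplane(d,np.c_[u,v],zt)[:,:2]; m=X.mean(0); ax=np.linalg.svd(X-m,full_matrices=False)[2][0]
        t=(X-m)@ax; print(n,'cap stripe',a,'mid',(m+ax*(t.max()+t.min())/2).round(4),'len',np.ptp(t).round(3),'yaw',np.degrees(np.arctan2(ax[1],ax[0])).round(1)%180,'bar point above collar',(zt-.018-.06).round(4))
    m,_=bottles(d,C)
    for mm,a,c in comps(m,50):
        h=cv2.convexHull(cv2.findContours(mm.astype(np.uint8),0,2)[0][0]); f=np.zeros(m.shape,np.uint8); cv2.fillConvexPoly(f,h,1)
        P=C[(f>0)]; zt=np.percentile(P[:,2],90); T=P[abs(P[:,2]-zt)<.008]
        r=cv2.minAreaRect((T[:,:2]*1000).astype(np.float32)); print(n,'green px',c.round(),a,'ztop',zt.round(3),'rect',np.round(r[0]),np.round(r[1]),round(r[2],1))
    H=hsv(d); mm=(H[...,1]<45)&(H[...,2]>140)&(C[...,2]>.02)&(C[...,2]<.2)&(C[...,0]>.28)&(C[...,0]<.56)&(C[...,1]>-.35)&(C[...,1]<.45)
    for q,a,c in comps(mm,20):
        P=C[q]; print(n,'  white',c.round(),a,'med',np.median(P,0).round(3),'bbox mm',np.round(np.percentile(P[:,:2],[2,98],axis=0)*1000).tolist())
    return d
E
python3 - <<'E'
from chk import *
check('wrist','w6'); d=check('top')
E
```

```text
wrist cap stripe 574 mid [ 0.5558 -0.358 ] len 0.076 yaw 84.2 bar point above collar 0.0741
wrist green px [267. 115.] 128 ztop 0.063 rect [ 555. -292.] [14.  9.] 83.4
top cap stripe 49 mid [ 0.5563 -0.3565] len 0.073 yaw 84.5 bar point above collar 0.0734
top green px [194. 257.] 240 ztop 0.052 rect [439. 345.] [83. 44.] 5.5
top green px [315. 256.] 247 ztop 0.052 rect [442. -19.] [44. 83.] 81.3
top green px [354. 258.] 254 ztop 0.051 rect [ 430. -135.] [45. 84.] 82.1
top green px [272. 261.] 221 ztop 0.052 rect [420. 110.] [81. 43.] 3.9
top   white [270. 243.] 44 med [0.478 0.117 0.04 ] bbox mm [[469.0, 108.0], [487.0, 126.0]]
top   white [192. 255.] 178 med [0.441 0.346 0.049] bbox mm [[421.0, 331.0], [462.0, 364.0]]
top   white [316. 254.] 169 med [ 0.446 -0.019  0.049] bbox mm [[422.0, -37.0], [466.0, -2.0]]
top   white [357. 262.] 94 med [ 0.419 -0.142  0.048] bbox mm [[408.0, -154.0], [446.0, -123.0]]
top   white [272. 263.] 172 med [0.419 0.111 0.049] bbox mm [[398.0, 93.0], [439.0, 126.0]]
top   white [229. 262.] 77 med [0.423 0.232 0.116] bbox mm [[410.0, 218.0], [434.0, 243.0]]
top   white [193. 276.] 40 med [0.38  0.342 0.04 ] bbox mm [[371.0, 334.0], [389.0, 350.0]]
```

The cap is locked. The bar point is 74 mm above the collar, on its axis, at a yaw of 84° against 88° for the green marks. Next come the bottles, starting with the one at y=-0.135. I'll grip it with the tool tilted back 40° and turn it 90°.

```bash
cat >> plan.py <<'E'
def tcp(g,Rt,back=0.,gd=.019): return np.array(g)+Rt[:,0]*(gd-back)
E
python3 - <<'E'
from plan import *
Rt=pose(-98,-40)
p=tcp([.443,-.136,.031],Rt,.09); print(p)
plan(p,Rt,16)
E
```

```text
[ 0.48819378 -0.14235157  0.08538916]
rot deg [ 87.1  33.  -30.8] dist 0.287 yawjaw -6.4
1 [0.092, 0.108, -0.048] [0.06, 0.023, -0.021]
2 [0.09, 0.106, -0.055] [0.06, 0.023, -0.021]
3 [0.089, 0.103, -0.062] [0.06, 0.023, -0.021]
4 [0.088, 0.1, -0.068] [0.06, 0.023, -0.021]
5 [0.087, 0.096, -0.074] [0.06, 0.023, -0.021]
6 [0.087, 0.092, -0.08] [0.06, 0.023, -0.021]
7 [0.087, 0.087, -0.085] [0.06, 0.023, -0.021]
8 [0.087, 0.081, -0.09] [0.06, 0.023, -0.021]
9 [0.088, 0.076, -0.095] [0.06, 0.023, -0.021]
10 [0.089, 0.069, -0.098] [0.06, 0.023, -0.021]
11 [0.09, 0.063, -0.101] [0.06, 0.023, -0.021]
12 [0.092, 0.056, -0.104] [0.06, 0.023, -0.021]
13 [0.094, 0.049, -0.105] [0.06, 0.023, -0.021]
14 [0.096, 0.042, -0.106] [0.06, 0.023, -0.021]
15 [0.099, 0.036, -0.107] [0.06, 0.023, -0.021]
16 [0.101, 0.029, -0.106] [0.06, 0.023, -0.021]
```

Request:
arm_command:
  series:
    - {"dp": [0.04,0.108,-0.048],"angular": [0.06,0.023,-0.021],"gripper": 75}
    - {"dp": [0.04,0.106,-0.055],"angular": [0.06,0.023,-0.021],"gripper": 75}
    - {"dp": [0.06,0.103,-0.062],"angular": [0.06,0.023,-0.021],"gripper": 75}
    - {"dp": [0.08,0.1,-0.068],"angular": [0.06,0.023,-0.021],"gripper": 75}
    - {"dp": [0.087,0.096,-0.074],"angular": [0.06,0.023,-0.021],"gripper": 75}
    - {"dp": [0.087,0.092,-0.08],"angular": [0.06,0.023,-0.021],"gripper": 75}
    - {"dp": [0.087,0.087,-0.085],"angular": [0.06,0.023,-0.021],"gripper": 75}
    - {"dp": [0.087,0.081,-0.09],"angular": [0.06,0.023,-0.021],"gripper": 75}

```text
clock: 15.85
position: [0.5184, -0.244, 0.185]
ee_rot: [0.52, 0.212, 0.727, -0.395]
contact_force: [0.6, 0.1, -0.2]
width: 0.075
```

```bash
python3 - <<'E'
from plan import *
Rt=pose(-98,-40)
p=tcp([.443,-.136,.031],Rt,.09); print(p)
plan(p,Rt,7)
E
```

```text
[ 0.48819378 -0.14235157  0.08538916]
rot deg [ 42.5  15.6 -14.8] dist 0.145 yawjaw -53.5
1 [0.11, 0.088, -0.1] [0.067, 0.025, -0.023]
2 [0.111, 0.082, -0.104] [0.067, 0.025, -0.023]
3 [0.113, 0.075, -0.108] [0.067, 0.025, -0.023]
4 [0.114, 0.067, -0.111] [0.067, 0.025, -0.023]
5 [0.116, 0.059, -0.114] [0.067, 0.025, -0.023]
6 [0.119, 0.052, -0.115] [0.067, 0.025, -0.023]
7 [0.121, 0.044, -0.115] [0.067, 0.025, -0.023]
```

Request:
arm_command:
  series:
    - {"dp": [0.1,0.088,-0.1],"angular": [0.067,0.025,-0.023],"gripper": 75}
    - {"dp": [0.1,0.082,-0.104],"angular": [0.067,0.025,-0.023],"gripper": 75}
    - {"dp": [0.1,0.075,-0.108],"angular": [0.067,0.025,-0.023],"gripper": 75}
    - {"dp": [0.1,0.067,-0.111],"angular": [0.067,0.025,-0.023],"gripper": 75}
    - {"dp": [0.1,0.059,-0.114],"angular": [0.067,0.025,-0.023],"gripper": 75}
    - {"dp": [0.1,0.05,-0.11],"angular": [0.067,0.025,-0.023],"gripper": 75}
    - {"dp": [0.08,0.03,-0.08],"angular": [0.05,0.02,-0.018],"gripper": 75}
    - {"dp": [0,0,0],"angular": [0,0,0],"gripper": 75}

```text
clock: 16.85
position: [0.4902, -0.1406, 0.0875]
ee_rot: [-0.251, -0.339, -0.626, 0.656]
contact_force: [-0.2, 0.8, -0.3]
width: 0.0747
```

```bash
python3 - <<'E'
from chk import *
from plan import *
d=check('wrist','w7')
Rt=pose(-98,-40); print(get_state()['position'],get_state()['qpos'])
plan(tcp([.443,-.136,.031],Rt),Rt,8)
E
```

```text
wrist green px [280. 221.] 3572 ztop 0.049 rect [ 445. -138.] [ 44. 109.] 82.9
wrist green px [117. 214.] 7195 ztop 0.049 rect [443. -21.] [44. 82.] 82.4
wrist green px [ 24. 250.] 2981 ztop 0.049 rect [395.  95.] [32. 59.] 50.1
wrist   white [278. 194.] 817 med [ 0.49  -0.142  0.041] bbox mm [[479.0, -154.0], [499.0, -131.0]]
wrist   white [280. 252.] 1188 med [ 0.43  -0.136  0.049] bbox mm [[406.0, -153.0], [449.0, -119.0]]
wrist   white [  8. 276.] 129 med [0.403 0.099 0.05 ] bbox mm [[396.0, 92.0], [415.0, 110.0]]
[ 0.4904132  -0.14080666  0.08808019] [-0.33017636  0.69361724  1.38013283 -0.12223275  1.76538509  1.38685741]
rot deg [ 0.8 -0.2  0.5] dist 0.093 yawjaw -97.5
1 [0.097, 0.001, 0.002] [0.001, -0.0, 0.001]
8 [0.097, 0.0, 0.002] [0.001, -0.0, 0.001]
```

View pics/w7.png

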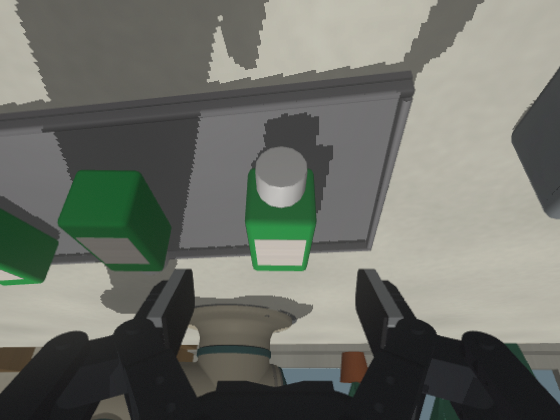

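The wrist view shows the bottle at (280,220) centred between the open fingers, its cap at (281,176) toward the camera and the tray rim clear. I'll go in.

Request:
arm_command:
  series:
    - {"dp": [0.105,0.001,0.002],"angular": [0.001,0,0.001],"gripper": 75}
    - {"dp": [0.105,0.001,0.002],"angular": [0.001,0,0.001],"gripper": 75}
    - {"dp": [0.105,0.001,0.002],"angular": [0.001,0,0.001],"gripper": 75}
    - {"dp": [0.105,0.001,0.002],"angular": [0.001,0,0.001],"gripper": 75}
    - {"dp": [0.105,0.001,0.002],"angular": [0.001,0,0.001],"gripper": 75}
    - {"dp": [0.105,0.001,0.002],"angular": [0.001,0,0.001],"gripper": 75}
    - {"dp": [0.1,0,0.002],"angular": [0.001,0,0.001],"gripper": 75}
    - {"dp": [0,0,0],"angular": [0,0,0],"gripper": 75}

```text
clock: 17.9
position: [0.4302, -0.1345, 0.0172]
ee_rot: [-0.255, -0.345, -0.619, 0.658]
contact_force: [-0.3, 0.2, 0.3]
width: 0.0751
```

```bash
python3 - <<'E'
from plan import *
Rt=pose(-98,-40); p=tcp([.443,-.136,.031],Rt); print(p,get_state()['position'])
plan(p,Rt,1)
plan([.44,-.136,.115],pose(-98,50),10,start=(p+[0,0,.08],Rt),pivot=.019)
E
```

```text
[ 0.43090589 -0.13430028  0.01644516] [ 0.43019077 -0.13450449  0.01716514]
rot deg [ 0.3 -0.1 -0.3] dist 0.001 yawjaw -97.9
1 [0.001, 0.008, -0.002] [0.003, -0.002, -0.003]
rot deg [ 0. -0. 90.] dist 0.024 yawjaw -98.0
1 [-0.003, 0.005, 0.0] [-0.0, 0.0, 0.1]
2 [-0.006, 0.005, 0.0] [0.0, 0.0, 0.1]
3 [-0.009, 0.006, 0.0] [-0.0, -0.0, 0.1]
4 [-0.012, 0.007, 0.0] [0.0, 0.0, 0.1]
5 [-0.014, 0.009, 0.0] [-0.0, -0.0, 0.1]
6 [-0.017, 0.011, 0.0] [0.0, -0.0, 0.1]
7 [-0.019, 0.014, 0.0] [-0.0, 0.0, 0.1]
8 [-0.02, 0.017, 0.0] [0.0, -0.0, 0.1]
9 [-0.021, 0.02, 0.0] [0.0, -0.0, 0.1]
10 [-0.022, 0.023, 0.0] [-0.0, 0.0, 0.1]
```

Request:
arm_command:
  series:
    - {"dp": [0,0,0],"angular": [0,0,0],"gripper": 40}
    - {"dp": [0,0,0],"angular": [0,0,0],"gripper": 40}
    - {"dp": [0,0,0],"angular": [0,0,0],"gripper": 40}
    - {"dp": [0,0,0],"angular": [0,0,0],"gripper": 40}
    - {"dp": [-0.064,-0.053,0],"angular": [0,0,0],"gripper": 40}
    - {"dp": [-0.128,-0.107,0],"angular": [0,0,0],"gripper": 40}
    - {"dp": [-0.128,-0.107,0],"angular": [0,0,0],"gripper": 40}
    - {"dp": [-0.1,-0.08,0],"angular": [0,0,0],"gripper": 40}
  grip_force: 80

```text
clock: 18.9
position: [0.432, -0.1353, 0.0866]
ee_rot: [-0.256, -0.345, -0.619, 0.657]
contact_force: [-0.9, -0.5, -1.5]
width: 0.0434
```

Request:
arm_command:
  series:
    - {"dp": [-0.003,0.005,0],"angular": [0,0,0.08],"gripper": 40}
    - {"dp": [-0.006,0.005,0],"angular": [0,0,0.1],"gripper": 40}
    - {"dp": [-0.009,0.006,0],"angular": [0,0,0.1],"gripper": 40}
    - {"dp": [-0.012,0.007,0],"angular": [0,0,0.1],"gripper": 40}
    - {"dp": [-0.014,0.009,0],"angular": [0,0,0.1],"gripper": 40}
    - {"dp": [-0.017,0.011,0],"angular": [0,0,0.1],"gripper": 40}
    - {"dp": [-0.019,0.014,0],"angular": [0,0,0.1],"gripper": 40}
    - {"dp": [0,0,0],"angular": [0,0,0],"gripper": 40}

```text
clock: 19.9
position: [0.437, -0.1334, 0.1017]
ee_rot: [0.563, 0.617, 0.347, -0.426]
contact_force: [0.1, 0.0, -3.0]
width: 0.0431
```

```bash
python3 - <<'E'
from plan import *
s=get_state();print(s['position'],s['width'],s['qpos'],s['contact_force'])
Rt=pose(-98,50)
plan(tcp([.435,-.136,.09],Rt),Rt,4,pivot=.019)
d=grab('side');cv2.imwrite('pics/s8.png',d['image'])
E
```

```text
[ 0.43695745 -0.13339195  0.10170248] 0.043081568523476825 [-0.59692269  0.05957407  2.25483111  0.39494442  0.48908693  0.79093779] [ 0.09789248  0.01064613 -3.0153497 ]
rot deg [ 0.1 -0.3 26.5] dist 0.03 yawjaw -97.7
1 [0.06, 0.005, 0.006] [0.0, -0.001, 0.073]
2 [0.058, -0.001, 0.006] [0.0, -0.001, 0.073]
3 [0.055, -0.008, 0.006] [0.0, -0.001, 0.073]
4 [0.052, -0.014, 0.006] [0.0, -0.001, 0.073]
```

View pics/s8.png

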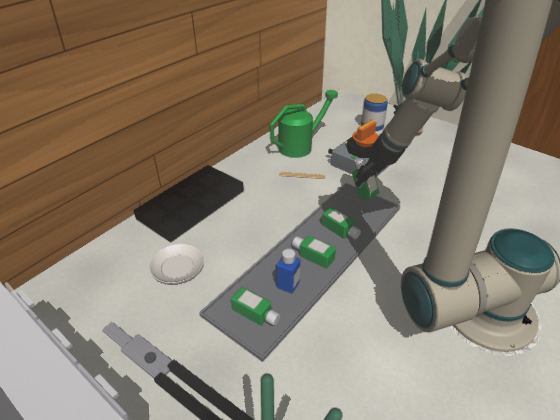

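The side view shows the bottle held at (368,183) partway through its turn, and nothing else has been disturbed. I'll finish the turn and lower.

Request:
arm_command:
  series:
    - {"dp": [0.06,0.005,0.006],"angular": [0,0,0.075],"gripper": 40}
    - {"dp": [0.058,-0.001,0.006],"angular": [0,0,0.075],"gripper": 40}
    - {"dp": [0.055,-0.008,0.006],"angular": [0,0,0.075],"gripper": 40}
    - {"dp": [0.05,-0.014,0.006],"angular": [0,0,0.06],"gripper": 40}
    - {"dp": [0,0,0],"angular": [0,0,0],"gripper": 40}
    - {"dp": [0,0,0],"angular": [0,0,0],"gripper": 40}
    - {"dp": [0,0,0],"angular": [0,0,0],"gripper": 40}
    - {"dp": [0,0,0],"angular": [0,0,0],"gripper": 40}

```text
clock: 20.95
position: [0.4664, -0.1199, 0.0952]
ee_rot: [0.605, 0.663, 0.295, -0.328]
contact_force: [-0.1, -0.0, -1.9]
width: 0.0428
```

```bash
cat > held.py <<'E'
from chk import *
from plan import *
def held():
    """lowest point and axis tilt of the green bottle near the tool, from side+top clouds"""
    s=get_state();p=np.array(s['position']);Rm=rot(s['ee_rot'])
    print('clk',s['clock'],'pos',p.round(4),'F',np.round(s['contact_force'],1),'w',round(s['width'],4),'q',np.round(s['qpos'],2),'tilt',np.degrees(np.arcsin(np.clip(np.dot(Rm[:,0],np.cross([0,0,1],Rm[:,2])),-1,1))).round(1))
    for n in('side','top'):
        d=grab(n);C=cloud(d);m=cv2.inRange(hsv(d),(55,90,40),(75,255,255))>0
        m&=np.linalg.norm(C-p,axis=2)<.11; P=C[m]
        if len(P)>30: print(n,len(P),np.percentile(P,[2,98],axis=0).round(3).tolist())
E
python3 - <<'E'
from held import *
held()
Rt=pose(-98,50)
plan(tcp([.435,-.136,.065],Rt),Rt,4,pivot=.019)
E
```

```text
clk 20.95 pos [ 0.4664 -0.1199  0.0952] F [-0.1 -0.  -1.9] w 0.0428 q [-0.71  0.11  2.42  1.39  0.41 -0.3 ] tilt 37.5
side 275 [[0.426, -0.127, 0.047], [0.48, -0.027, 0.141]]
top 201 [[0.428, -0.14, 0.044], [0.485, -0.023, 0.144]]
rot deg [ 0.4 -4.6 12.5] dist 0.052 yawjaw -94.6
1 [0.05, -0.077, 0.045] [0.001, -0.013, 0.035]
2 [0.046, -0.08, 0.044] [0.001, -0.013, 0.035]
3 [0.042, -0.082, 0.044] [0.001, -0.013, 0.035]
4 [0.037, -0.084, 0.043] [0.001, -0.013, 0.035]
```

Request:
arm_command:
  series:
    - {"dp": [0,0,0.015],"angular": [0,-0.005,0.02],"gripper": 40}
    - {"dp": [0,0,0.015],"angular": [0,-0.005,0.02],"gripper": 40}
    - {"dp": [0,0,0.015],"angular": [0,-0.005,0.02],"gripper": 40}
    - {"dp": [0,0,0.015],"angular": [0,-0.005,0.02],"gripper": 40}
    - {"dp": [0,0,0.015],"angular": [0,-0.005,0.02],"gripper": 40}
    - {"dp": [0,0,0.015],"angular": [0,-0.005,0.02],"gripper": 40}
    - {"dp": [0,0,0.015],"angular": [0,-0.005,0.02],"gripper": 40}
    - {"dp": [0,0,0],"angular": [0,0,0],"gripper": 40}

```text
clock: 22.05
position: [0.4644, -0.134, 0.0953]
ee_rot: [0.647, 0.681, 0.2, -0.278]
contact_force: [0.2, 0.4, -2.3]
width: 0.0431
```

```bash
python3 - <<'E'
from held import *
held()
Rt=pose(-98,50)
plan(tcp([.45,-.136,.065],Rt),Rt,8,pivot=.019)
E
```

```text
clk 22.05 pos [ 0.4644 -0.134   0.0953] F [ 0.2  0.4 -2.3] w 0.0431 q [-0.84  0.23  2.64  2.22  0.69 -1.28] tilt 50.3
side 274 [[0.431, -0.142, 0.048], [0.476, -0.081, 0.138]]
top 156 [[0.435, -0.153, 0.045], [0.478, -0.037, 0.14]]
rot deg [ 0.5 -1.1 -0.4] dist 0.043 yawjaw -96.8
1 [0.029, -0.035, 0.004] [0.001, -0.002, -0.001]
2 [0.029, -0.035, 0.004] [0.001, -0.002, -0.001]
3 [0.029, -0.035, 0.004] [0.001, -0.002, -0.001]
4 [0.029, -0.035, 0.004] [0.001, -0.002, -0.001]
5 [0.029, -0.035, 0.004] [0.001, -0.002, -0.001]
6 [0.029, -0.035, 0.004] [0.001, -0.002, -0.001]
7 [0.029, -0.035, 0.004] [0.001, -0.002, -0.001]
8 [0.029, -0.035, 0.004] [0.001, -0.002, -0.001]
```

Request:
arm_command:
  series:
    - {"dp": [0.04,-0.022,0],"angular": [0,0,0],"gripper": 40}
    - {"dp": [0.04,-0.022,0],"angular": [0,0,0],"gripper": 40}
    - {"dp": [0.04,-0.022,0],"angular": [0,0,0],"gripper": 40}
    - {"dp": [0.04,-0.022,0],"angular": [0,0,0],"gripper": 40}
    - {"dp": [0.04,-0.022,0],"angular": [0,0,0],"gripper": 40}
    - {"dp": [0.035,-0.02,0],"angular": [0,0,0],"gripper": 40}
    - {"dp": [0.02,-0.015,0],"angular": [0,0,0],"gripper": 40}
    - {"dp": [0,0,0],"angular": [0,0,0],"gripper": 40}

```text
clock: 23.15
position: [0.4796, -0.1363, 0.0612]
ee_rot: [0.649, 0.68, 0.2, -0.277]
contact_force: [-0.7, -0.0, -2.3]
width: 0.0432
```

```bash
python3 - <<'E'
from held import *
held()
E
```

```text
clk 23.15 pos [ 0.4796 -0.1363  0.0612] F [-0.7 -0.  -2.3] w 0.0432 q [-0.79  0.4   2.67  2.42  0.82 -1.5 ] tilt 50.5
side 263 [[0.445, -0.146, 0.02], [0.49, -0.032, 0.103]]
top 171 [[0.443, -0.155, 0.044], [0.492, -0.029, 0.106]]
```

Request:
arm_command:
  series:
    - {"dp": [0.024,-0.009,0],"angular": [0,0,0],"gripper": 40}
    - {"dp": [0.024,-0.009,0],"angular": [0,0,0],"gripper": 40}
    - {"dp": [0.024,-0.009,0],"angular": [0,0,0],"gripper": 40}
    - {"dp": [0.024,-0.009,0],"angular": [0,0,0],"gripper": 40}
    - {"dp": [0.02,-0.008,0],"angular": [0,0,0],"gripper": 40}
    - {"dp": [0,0,0],"angular": [0,0,0],"gripper": 40}
    - {"dp": [0,0,0],"angular": [0,0,0],"gripper": 40}
    - {"dp": [0,0,0],"angular": [0,0,0],"gripper": 40}

```text
clock: 24.25
position: [0.4879, -0.1378, 0.0485]
ee_rot: [0.65, 0.68, 0.199, -0.277]
contact_force: [-0.4, 0.1, -1.7]
width: 0.0433
```

```bash
python3 - <<'E'
from held import *
held()
# tray centre from floor/rim colour in the side-free top image
d=dict(np.load('/tmp/top0.npz'));C=cloud(d)
m=(C[...,2]>.002)&(C[...,2]<.02)&(C[...,0]>.3)&(C[...,0]<.56)&(C[...,1]>-.3)&(C[...,1]<.4)&(d['image'].max(2)<115)
q=max(comps(m,500),key=lambda t:t[1])[0]
r=cv2.minAreaRect(np.argwhere(q)[:,::-1].astype(np.float32));print(onplane(d,cv2.boxPoints(r),.01).round(3).tolist(),onplane(d,[r[0]],.01).round(3))
E
```

```text
clk 24.25 pos [ 0.4879 -0.1378  0.0485] F [-0.4  0.1 -1.7] w 0.0433 q [-0.77  0.46  2.67  2.48  0.88 -1.56] tilt 50.6
side 249 [[0.45, -0.148, 0.007], [0.497, -0.034, 0.09]]
top 168 [[0.45, -0.156, 0.043], [0.501, -0.031, 0.093]]
[[0.342, 0.399, 0.01], [0.537, 0.402, 0.01], [0.535, -0.224, 0.01], [0.339, -0.22, 0.01]] [[0.438 0.091 0.01 ]]
```

Request:
arm_command:
  series:
    - {"dp": [0.013,-0.016,0],"angular": [0,0,0],"gripper": 40}
    - {"dp": [0.006,-0.008,0],"angular": [0,0,0],"gripper": 40}
    - {"dp": [0,0,0],"angular": [0,0,0],"gripper": 40}
    - {"dp": [0,0,0],"angular": [0,0,0],"gripper": 65}
    - {"dp": [0,0,0],"angular": [0,0,0],"gripper": 65}
    - {"dp": [0,0,0],"angular": [0,0,0],"gripper": 65}
    - {"dp": [-0.05,0,0],"angular": [0,0,0],"gripper": 65}
    - {"dp": [-0.15,0,0],"angular": [0,0,0],"gripper": 65}

```text
clock: 25.35
position: [0.4722, -0.1362, 0.065]
ee_rot: [0.651, 0.68, 0.195, -0.273]
contact_force: [-0.2, -1.2, 0.0]
width: 0.0652
```

```bash
python3 - <<'E'
from held import *
held()
E
```

```text
clk 25.35 pos [ 0.4722 -0.1362  0.065 ] F [-0.2 -1.2  0. ] w 0.0652 q [-0.82  0.4   2.69  2.41  0.86 -1.53] tilt 51.2
side 312 [[0.456, -0.148, 0.008], [0.499, -0.034, 0.09]]
top 205 [[0.44, -0.155, 0.007], [0.503, -0.029, 0.094]]
```

Request:
arm_command:
  series:
    - {"dp": [-0.06,0.085,0],"angular": [0,0,0],"gripper": 65}
    - {"dp": [-0.071,0.085,0],"angular": [0,0,0],"gripper": 65}
    - {"dp": [-0.071,0.085,0],"angular": [0,0,0],"gripper": 65}
    - {"dp": [-0.071,0.085,0],"angular": [0,0,0],"gripper": 65}
    - {"dp": [-0.071,0.085,0],"angular": [0,0,0],"gripper": 65}
    - {"dp": [-0.071,0.085,0],"angular": [0,0,0],"gripper": 65}
    - {"dp": [-0.071,0.085,0],"angular": [0,0,0],"gripper": 65}
    - {"dp": [-0.05,0.06,0],"angular": [0,0,0],"gripper": 65}

```text
clock: 26.45
position: [0.4696, -0.1341, 0.1686]
ee_rot: [0.65, 0.681, 0.196, -0.273]
contact_force: [-1.0, 0.0, 0.2]
width: 0.0654
```

```bash
python3 - <<'E'
from held import *
held(); check('top'); print(grab('top') and '')
d=grab('side');cv2.imwrite('pics/s9.png',d['image'])
E
```

```text
clk 26.45 pos [ 0.4696 -0.1341  0.1686] F [-1.   0.   0.2] w 0.0654 q [-0.83 -0.02  2.49  1.72  0.54 -0.67] tilt 51.2
side 193 [[0.456, -0.149, 0.063], [0.497, -0.109, 0.09]]
top 107 [[0.458, -0.156, 0.078], [0.501, -0.115, 0.093]]
top cap stripe 49 mid [ 0.5564 -0.3566] len 0.073 yaw 84.4 bar point above collar 0.0732
top green px [356. 242.] 108 ztop 0.118 rect [ 480. -137.] [27. 28.] 28.6
top green px [193. 257.] 232 ztop 0.051 rect [439. 345.] [84. 44.] 6.4
top green px [315. 256.] 246 ztop 0.051 rect [442. -19.] [44. 83.] 81.9
top green px [272. 261.] 220 ztop 0.051 rect [421. 110.] [82. 44.] 3.6
top   white [361. 240.] 29 med [ 0.486 -0.139  0.117] bbox mm [[479.0, -148.0], [491.0, -130.0]]
top   white [270. 243.] 34 med [0.478 0.117 0.04 ] bbox mm [[469.0, 111.0], [487.0, 123.0]]
top   white [192. 255.] 178 med [0.441 0.346 0.048] bbox mm [[421.0, 331.0], [462.0, 364.0]]
top   white [315. 255.] 139 med [ 0.443 -0.016  0.049] bbox mm [[424.0, -31.0], [466.0, -1.0]]
top   white [272. 263.] 171 med [0.419 0.111 0.048] bbox mm [[398.0, 93.0], [439.0, 126.0]]
top   white [229. 262.] 76 med [0.423 0.232 0.117] bbox mm [[410.0, 218.0], [434.0, 243.0]]
top   white [193. 276.] 39 med [0.38  0.343 0.04 ] bbox mm [[371.0, 335.0], [389.0, 350.0]]
```

View pics/s9.png

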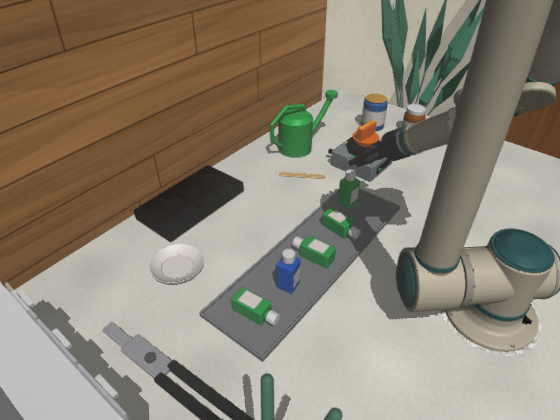

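B4 now stands upright at (349,188) in the side view, at (0.478,-0.137) in world. Its neighbours and the blue bottle haven't moved. Next is B3 at y=-0.017, whose cap faces the robot, so I'll tilt +35° → -55°.

```bash
python3 - <<'E'
from plan import *
Rt=pose(-98,35); g=[.425,-.015,.031]
plan([.40,-.012,.17],Rt,6)
print(tcp(g,Rt,.09),tcp(g,Rt))
E
```

```text
rot deg [  0.6  -1.  -16.1] dist 0.141 yawjaw -96.8
1 [-0.092, -0.071, -0.157] [0.001, -0.002, -0.03]
2 [-0.089, -0.075, -0.157] [0.001, -0.002, -0.03]
3 [-0.086, -0.08, -0.156] [0.001, -0.002, -0.03]
4 [-0.082, -0.084, -0.156] [0.001, -0.002, -0.03]
5 [-0.079, -0.088, -0.156] [0.001, -0.002, -0.03]
6 [-0.075, -0.092, -0.155] [0.001, -0.002, -0.03]
[ 0.3846724  -0.00933232  0.0891598 ] [ 0.43579189 -0.0165167   0.01543611]
```

Request:
arm_command:
  series:
    - {"dp": [-0.09,-0.071,-0.157],"angular": [0.001,-0.002,-0.03],"gripper": 75}
    - {"dp": [-0.089,-0.075,-0.157],"angular": [0.001,-0.002,-0.03],"gripper": 75}
    - {"dp": [-0.086,-0.08,-0.156],"angular": [0.001,-0.002,-0.03],"gripper": 75}
    - {"dp": [-0.082,-0.084,-0.156],"angular": [0.001,-0.002,-0.03],"gripper": 75}
    - {"dp": [-0.079,-0.088,-0.156],"angular": [0.001,-0.002,-0.03],"gripper": 75}
    - {"dp": [-0.06,-0.08,-0.14],"angular": [0,-0.002,-0.03],"gripper": 75}
    - {"dp": [0,0,0],"angular": [0,0,0],"gripper": 75}
    - {"dp": [0,0,0],"angular": [0,0,0],"gripper": 75}

```text
clock: 27.7
position: [0.4081, -0.0247, 0.1591]
ee_rot: [0.603, 0.655, 0.284, -0.356]
contact_force: [-0.9, 0.3, -0.1]
width: 0.0747
```

```bash
python3 - <<'E'
from held import *
held(); d=check('wrist','w10')
Rt=pose(-98,35); g=[.425,-.015,.031]
plan(tcp(g,Rt,.06),Rt,6)
E
```

```text
clk 27.7 pos [ 0.4081 -0.0247  0.1591] F [-0.9  0.3 -0.1] w 0.0747 q [-0.39 -0.19  2.4   0.5   0.36  0.89] tilt 36.0
wrist green px [547.  86.] 169 ztop 0.063 rect [ 556. -293.] [18. 11.] 88.5
wrist green px [391. 190.] 3229 ztop 0.112 rect [ 474. -129.] [29. 13.] 33.8
wrist green px [266. 262.] 3065 ztop 0.05 rect [440. -20.] [44. 82.] 82.2
wrist green px [120. 274.] 2699 ztop 0.05 rect [426. 109.] [71. 44.] 3.5
wrist   white [426. 156.] 1302 med [ 0.479 -0.137  0.117] bbox mm [[466.0, -150.0], [492.0, -124.0]]
wrist   white [111. 231.] 463 med [0.477 0.113 0.041] bbox mm [[468.0, 106.0], [488.0, 124.0]]
wrist   white [282. 231.] 41 med [ 0.455 -0.036  0.05 ] bbox mm [[451.0, -38.0], [458.0, -34.0]]
wrist   white [265. 266.] 713 med [ 0.428 -0.018  0.05 ] bbox mm [[420.0, -34.0], [438.0, -2.0]]
wrist   white [109. 300.] 2361 med [0.417 0.11  0.05 ] bbox mm [[396.0, 93.0], [439.0, 126.0]]
wrist   white [263. 325.] 675 med [ 0.382 -0.01   0.041] bbox mm [[372.0, -20.0], [392.0, 0.0]]
rot deg [-0.  -1.4 -1. ] dist 0.096 yawjaw -97.2
1 [0.1, -0.087, -0.015] [-0.0, -0.003, -0.002]
6 [0.101, -0.085, -0.017] [-0.0, -0.003, -0.002]
```

Request:
arm_command:
  series:
    - {"dp": [0.1,-0.086,-0.012],"angular": [0,-0.003,-0.002],"gripper": 75}
    - {"dp": [0.1,-0.086,-0.012],"angular": [0,-0.003,-0.002],"gripper": 75}
    - {"dp": [0.1,-0.086,-0.012],"angular": [0,-0.003,-0.002],"gripper": 75}
    - {"dp": [0.1,-0.086,-0.012],"angular": [0,-0.003,-0.002],"gripper": 75}
    - {"dp": [0.1,-0.086,-0.012],"angular": [0,-0.003,-0.002],"gripper": 75}
    - {"dp": [0.1,-0.07,-0.012],"angular": [0,-0.003,0],"gripper": 75}
    - {"dp": [0.03,0,0],"angular": [0,0,0],"gripper": 75}
    - {"dp": [0,0,0],"angular": [0,0,0],"gripper": 75}

```text
clock: 28.85
position: [0.4105, -0.0181, 0.0866]
ee_rot: [0.601, 0.655, 0.279, -0.363]
contact_force: [0.8, -0.2, -0.6]
width: 0.0751
```

```bash
python3 - <<'E'
from held import *
s=get_state();print(s['position'],s['qpos'],s['contact_force'])
Rt=pose(-98,35); g=[.425,-.018,.031]
plan(tcp(g,Rt),Rt,6)
E
```

```text
[ 0.41053765 -0.01806758  0.0866348 ] [-0.31871753  0.00611112  2.54902973  1.81291312  0.11920732 -0.38060557] [ 0.76284279 -0.18505024 -0.64200907]
rot deg [-0.5 -0.7 -0.8] dist 0.076 yawjaw -98.0
1 [0.101, -0.029, -0.001] [-0.001, -0.001, -0.001]
6 [0.101, -0.028, -0.003] [-0.001, -0.001, -0.001]
```

```bash
python3 - <<'E'
from held import *
Rt=pose(-98,26); g=[.425,-.018,.031]; print(tcp(g,Rt))
plan(tcp(g,Rt),Rt,7)
E
```

```text
[ 0.43324799 -0.01915918  0.01392291]
rot deg [-0.5 -0.7 -9.8] dist 0.076 yawjaw -98.0
1 [0.086, -0.029, -0.001] [-0.001, -0.001, -0.016]
2 [0.087, -0.027, -0.001] [-0.001, -0.001, -0.016]
3 [0.087, -0.025, -0.002] [-0.001, -0.001, -0.016]
4 [0.088, -0.022, -0.002] [-0.001, -0.001, -0.016]
5 [0.088, -0.02, -0.002] [-0.001, -0.001, -0.016]
6 [0.089, -0.018, -0.002] [-0.001, -0.001, -0.016]
7 [0.089, -0.016, -0.002] [-0.001, -0.001, -0.016]
```

Request:
arm_command:
  series:
    - {"dp": [0.03,-0.01,0],"angular": [0,0,-0.03],"gripper": 75}
    - {"dp": [0.06,-0.02,-0.001],"angular": [-0.001,-0.001,-0.03],"gripper": 75}
    - {"dp": [0.08,-0.03,-0.001],"angular": [-0.001,-0.001,-0.03],"gripper": 75}
    - {"dp": [0.08,-0.03,-0.001],"angular": [-0.001,-0.001,-0.02],"gripper": 75}
    - {"dp": [0.08,-0.025,-0.001],"angular": [-0.001,-0.001,0],"gripper": 75}
    - {"dp": [0.08,-0.02,-0.001],"angular": [0,-0.001,0],"gripper": 75}
    - {"dp": [0.06,0,0],"angular": [0,0,0],"gripper": 75}
    - {"dp": [0,0,0],"angular": [0,0,0],"gripper": 75}

```text
clock: 29.85
position: [0.4238, -0.0209, 0.0439]
ee_rot: [0.579, 0.64, 0.32, -0.391]
contact_force: [-0.4, 0.2, -0.2]
width: 0.0748
```

```bash
python3 - <<'E'
from held import *
s=get_state();print(s['position'],s['qpos'],s['contact_force'])
Rt=pose(-98,26); g=[.425,-.018,.031]
plan(tcp(g,Rt),Rt,3)
E
```

```text
[ 0.42376647 -0.02088991  0.04390773] [-0.3068107   0.14001178  2.50553066  1.64718189  0.10660672 -0.21974518] [-0.36399251  0.24795859 -0.21635413]
rot deg [-0.1 -1.4 -3.4] dist 0.031 yawjaw -97.5
1 [0.085, -0.019, -0.006] [-0.001, -0.005, -0.013]
3 [0.086, -0.015, -0.008] [-0.001, -0.005, -0.013]
```

```bash
python3 - <<'E'
from held import *
Rt=pose(-98,14); g=[.425,-.018,.031]
plan(tcp(g,Rt),Rt,6)
E
```

```text
rot deg [  0.   -1.4 -15.4] dist 0.032 yawjaw -97.5
1 [0.042, -0.015, -0.003] [0.0, -0.003, -0.029]
2 [0.042, -0.013, -0.003] [0.0, -0.003, -0.029]
3 [0.043, -0.011, -0.003] [0.0, -0.003, -0.029]
4 [0.043, -0.009, -0.004] [0.0, -0.003, -0.029]
5 [0.044, -0.007, -0.004] [0.0, -0.003, -0.029]
6 [0.044, -0.005, -0.004] [0.0, -0.003, -0.029]
```

Request:
arm_command:
  series:
    - {"dp": [0,-0.015,-0.003],"angular": [0,-0.003,-0.035],"gripper": 75}
    - {"dp": [0.03,-0.013,-0.003],"angular": [0,-0.003,-0.035],"gripper": 75}
    - {"dp": [0.043,-0.011,-0.003],"angular": [0,-0.003,-0.035],"gripper": 75}
    - {"dp": [0.043,-0.009,-0.004],"angular": [0,-0.003,-0.035],"gripper": 75}
    - {"dp": [0.044,-0.007,-0.004],"angular": [0,-0.003,-0.03],"gripper": 75}
    - {"dp": [0.044,-0.005,-0.004],"angular": [0,-0.003,0],"gripper": 75}
    - {"dp": [0.04,0,0],"angular": [0,0,0],"gripper": 75}
    - {"dp": [0,0,0],"angular": [0,0,0],"gripper": 75}

```text
clock: 30.85
position: [0.432, -0.0102, 0.0227]
ee_rot: [0.55, 0.615, 0.369, -0.429]
contact_force: [-0.3, 0.6, -0.1]
width: 0.0749
```

```bash
python3 - <<'E'
from held import *
s=get_state();print(s['position'],s['qpos'],s['contact_force'])
Rt=pose(-98,14); g=[.425,-.018,.031]
plan(tcp(g,Rt),Rt,3)
check('top')
E
```

```text
[ 0.43204858 -0.01016381  0.02269149] [-0.24466256  0.20067124  2.39495351  0.36637991  0.19571785  1.10553269] [-0.33699404  0.56400584 -0.08957981]
rot deg [ 0.5 -1.8 -7.1] dist 0.013 yawjaw -97.0
1 [0.024, -0.014, 0.025] [0.002, -0.007, -0.026]
3 [0.026, -0.011, 0.025] [0.002, -0.007, -0.026]
top cap stripe 51 mid [ 0.5565 -0.3569] len 0.073 yaw 84.5 bar point above collar 0.0724
top green px [356. 242.] 126 ztop 0.118 rect [ 480. -137.] [28. 28.] 36.4
top green px [193. 257.] 237 ztop 0.052 rect [439. 345.] [83. 44.] 4.7
top green px [316. 250.] 153 ztop 0.052 rect [450. -20.] [43. 66.] 82.4
top green px [273. 261.] 210 ztop 0.052 rect [421. 110.] [83. 44.] 3.6
top   white [270. 243.] 33 med [0.478 0.117 0.039] bbox mm [[469.0, 111.0], [487.0, 123.0]]
top   white [192. 255.] 175 med [0.441 0.346 0.048] bbox mm [[421.0, 331.0], [462.0, 364.0]]
top   white [272. 263.] 169 med [0.419 0.111 0.048] bbox mm [[398.0, 94.0], [439.0, 126.0]]
top   white [229. 262.] 77 med [0.423 0.232 0.116] bbox mm [[410.0, 218.0], [434.0, 243.0]]
top   white [193. 276.] 37 med [0.38  0.343 0.04 ] bbox mm [[371.0, 334.0], [389.0, 350.0]]
```

Request:
arm_command:
  series:
    - {"dp": [0.02,-0.013,0.025],"angular": [0,-0.007,-0.02],"gripper": 75}
    - {"dp": [0.024,-0.012,0.025],"angular": [0,-0.007,-0.01],"gripper": 75}
    - {"dp": [0.01,0,0.012],"angular": [0,0,0],"gripper": 75}
    - {"dp": [0,0,0],"angular": [0,0,0],"gripper": 75}
    - {"dp": [0,0,0],"angular": [0,0,0],"gripper": 40}
    - {"dp": [0,0,0],"angular": [0,0,0],"gripper": 40}
    - {"dp": [0,0,0],"angular": [0,0,0],"gripper": 40}
    - {"dp": [0,0,0],"angular": [0,0,0],"gripper": 40}

```text
clock: 31.9
position: [0.4277, -0.0172, 0.0153]
ee_rot: [0.543, 0.601, 0.377, -0.449]
contact_force: [-0.2, -0.3, -1.0]
width: 0.043
```

```bash
python3 - <<'E'
from held import *
s=get_state();print(s['position'],s['width'],s['qpos'],s['contact_force']);p=np.array(s['position']);Rm=rot(s['ee_rot'])
print(np.degrees(np.arcsin(np.dot(Rm[:,0],np.cross([0,0,1],Rm[:,2])))), (Rm.T@[0,0,.02]/.12).round(3))
E
```

```text
[ 0.42770597 -0.01721305  0.01527541] 0.04304246649122427 [-0.23819618  0.21877676  2.36998139  0.17163815  0.23986711  1.304571  ] [-0.17602443 -0.25558487 -1.04130413]
18.264343604339935 [-0.158  0.052 -0.001]
```

Request:
arm_command:
  series:
    - {"dp": [-0.08,0.026,0],"angular": [0,0,0],"gripper": 40}
    - {"dp": [-0.158,0.052,0],"angular": [0,0,0],"gripper": 40}
    - {"dp": [-0.158,0.052,0],"angular": [0,0,0],"gripper": 40}
    - {"dp": [-0.158,0.052,0],"angular": [0,0,0],"gripper": 40}
    - {"dp": [-0.08,0.026,0],"angular": [0,0,0],"gripper": 40}
    - {"dp": [0,0,0],"angular": [0,0,-0.06],"gripper": 40}
    - {"dp": [0,0,0],"angular": [0,0,-0.1],"gripper": 40}
    - {"dp": [0,0,0],"angular": [0,0,-0.1],"gripper": 40}

```text
clock: 32.9
position: [0.4174, -0.0153, 0.0946]
ee_rot: [-0.432, -0.506, -0.498, 0.555]
contact_force: [0.4, 0.4, -2.0]
width: 0.0431
```

```bash
python3 - <<'E'
from held import *
s=get_state();print(s['position'],s['width'],s['qpos'],s['contact_force']);p=np.array(s['position'])
plan(tcp([.44,-.019,.11],pose(-98,-72)),pose(-98,-72),8,pivot=.019)
E
```

```text
[ 0.41740885 -0.01533767  0.09455973] 0.04312667101914596 [-2.04191284e-01  2.33317286e-01  1.95426836e+00  6.91589672e-04
  1.07035902e+00  1.49714844e+00] [ 0.39537959  0.36351279 -1.9529593 ]
rot deg [  0.7  -0.1 -65.4] dist 0.021 yawjaw -97.5
1 [-0.001, -0.001, 0.001] [0.001, -0.0, -0.091]
2 [-0.004, -0.001, 0.001] [0.001, -0.0, -0.091]
3 [-0.007, -0.001, 0.001] [0.001, -0.0, -0.091]
4 [-0.01, -0.002, 0.0] [0.001, -0.0, -0.091]
5 [-0.012, -0.004, 0.0] [0.001, -0.0, -0.091]
6 [-0.015, -0.005, 0.0] [0.001, -0.0, -0.091]
7 [-0.017, -0.007, 0.0] [0.001, -0.0, -0.091]
8 [-0.019, -0.01, 0.0] [0.001, -0.0, -0.091]
```

Request:
arm_command:
  series:
    - {"dp": [-0.02,-0.001,0],"angular": [0.001,0,-0.095],"gripper": 40}
    - {"dp": [-0.01,-0.001,0],"angular": [0.001,0,-0.095],"gripper": 40}
    - {"dp": [-0.01,-0.001,0],"angular": [0.001,0,-0.095],"gripper": 40}
    - {"dp": [-0.012,-0.002,0],"angular": [0.001,0,-0.095],"gripper": 40}
    - {"dp": [-0.015,-0.004,0],"angular": [0.001,0,-0.095],"gripper": 40}
    - {"dp": [-0.017,-0.005,0],"angular": [0.001,0,-0.095],"gripper": 40}
    - {"dp": [-0.018,-0.007,0],"angular": [0.001,0,-0.09],"gripper": 40}
    - {"dp": [0,0,0],"angular": [0,0,-0.04],"gripper": 40}

```text
clock: 33.9
position: [0.4288, -0.0166, 0.0991]
ee_rot: [-0.068, -0.166, -0.689, 0.702]
contact_force: [0.4, 0.4, -2.4]
width: 0.0432
```

```bash
python3 - <<'E'
from held import *
held()
plan(tcp([.44,-.019,.068],pose(-98,-72)),pose(-98,-72),7,pivot=.019)
E
```

```text
clk 33.9 pos [ 0.4288 -0.0166  0.0991] F [ 0.4  0.4 -2.4] w 0.0432 q [-0.17  0.88  1.39 -0.04  2.11  1.54] tilt -70.9
side 422 [[0.416, -0.119, 0.05], [0.469, 0.01, 0.128]]
top 85 [[0.418, -0.036, 0.089], [0.449, 0.006, 0.131]]
rot deg [ 0.2 -0.1 -1.1] dist 0.037 yawjaw -98.0
1 [0.021, 0.039, 0.001] [0.0, -0.0, -0.002]
2 [0.021, 0.039, 0.001] [0.0, -0.0, -0.002]
3 [0.021, 0.039, 0.001] [0.0, -0.0, -0.002]
4 [0.021, 0.039, 0.001] [0.0, -0.0, -0.002]
5 [0.021, 0.039, 0.001] [0.0, -0.0, -0.002]
6 [0.021, 0.039, 0.001] [0.0, -0.0, -0.002]
7 [0.021, 0.039, 0.001] [0.0, -0.0, -0.002]
```

Request:
arm_command:
  series:
    - {"dp": [0.014,0.043,0],"angular": [0,0,-0.003],"gripper": 40}
    - {"dp": [0.014,0.043,0],"angular": [0,0,-0.003],"gripper": 40}
    - {"dp": [0.014,0.043,0],"angular": [0,0,-0.003],"gripper": 40}
    - {"dp": [0.014,0.043,0],"angular": [0,0,-0.003],"gripper": 40}
    - {"dp": [0.014,0.043,0],"angular": [0,0,0],"gripper": 40}
    - {"dp": [0.014,0.043,0],"angular": [0,0,0],"gripper": 40}
    - {"dp": [0.01,0.03,0],"angular": [0,0,0],"gripper": 40}
    - {"dp": [0,0,0],"angular": [0,0,0],"gripper": 40}

```text
clock: 35.0
position: [0.4291, -0.0163, 0.0609]
ee_rot: [-0.064, -0.162, -0.69, 0.703]
contact_force: [-0.8, -0.8, -1.2]
width: 0.0428
```

```bash
python3 - <<'E'
from held import *
held()
E
```

```text
clk 35.0 pos [ 0.4291 -0.0163  0.0609] F [-0.8 -0.8 -1.2] w 0.0428 q [-0.17  0.94  1.39 -0.04  2.06  1.54] tilt -71.6
side 487 [[0.417, -0.115, 0.01], [0.479, 0.011, 0.09]]
top 128 [[0.42, -0.038, 0.065], [0.463, 0.005, 0.094]]
```

Request:
arm_command:
  series:
    - {"dp": [0.004,0.012,0],"angular": [0,0,0],"gripper": 40}
    - {"dp": [0,0,0],"angular": [0,0,0],"gripper": 70}
    - {"dp": [0,0,0],"angular": [0,0,0],"gripper": 70}
    - {"dp": [0,0,0],"angular": [0,0,0],"gripper": 70}
    - {"dp": [-0.1,0,0],"angular": [0,0,0],"gripper": 70}
    - {"dp": [-0.25,0,0],"angular": [0,0,0],"gripper": 70}
    - {"dp": [-0.25,0,0],"angular": [0,0,0],"gripper": 70}
    - {"dp": [-0.2,-0.2,0],"angular": [0,0,0],"gripper": 70}

```text
clock: 36.1
position: [0.5143, -0.0284, 0.1153]
ee_rot: [-0.062, -0.16, -0.69, 0.703]
contact_force: [0.3, 0.6, -0.8]
width: 0.0701
```

```bash
python3 - <<'E'
from held import *
held();check('top')
E
```

```text
clk 36.1 pos [ 0.5143 -0.0284  0.1153] F [ 0.3  0.6 -0.8] w 0.0701 q [-0.17  0.98  1.11 -0.04  2.31  1.53] tilt -72.0
side 393 [[0.418, -0.117, 0.037], [0.497, 0.01, 0.09]]
top 163 [[0.42, -0.122, 0.064], [0.475, 0.005, 0.093]]
top cap stripe 52 mid [ 0.5564 -0.3567] len 0.073 yaw 84.4 bar point above collar 0.0728
top green px [193. 257.] 236 ztop 0.052 rect [439. 345.] [84. 44.] 6.2
top green px [354. 247.] 81 ztop 0.115 rect [ 469. -134.] [23.  7.] 77.5
top green px [315. 255.] 145 ztop 0.117 rect [442. -17.] [25. 28.] 0.2
top   white [192. 255.] 177 med [0.441 0.346 0.049] bbox mm [[421.0, 331.0], [462.0, 363.0]]
top   white [318. 256.] 75 med [ 0.44  -0.018  0.116] bbox mm [[429.0, -29.0], [454.0, -6.0]]
top   white [229. 262.] 77 med [0.423 0.232 0.116] bbox mm [[410.0, 218.0], [434.0, 243.0]]
top   white [193. 276.] 40 med [0.38  0.343 0.039] bbox mm [[371.0, 334.0], [389.0, 350.0]]
```

```bash
python3 - <<'E'
from h import *
a=grab('top')['image'][130:330,100:480];b=grab('side')['image'][60:380,180:460]
a=cv2.resize(a,None,fx=1.1,fy=1.1);b=cv2.resize(b,None,fx=1,fy=1)
H=max(len(a),len(b));z=lambda i:cv2.copyMakeBorder(i,0,H-len(i),0,0,0)
cv2.imwrite('pics/ts11.png',np.hstack([z(a),z(b)]))
E
```

```text
(no output)
```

View pics/ts11.png

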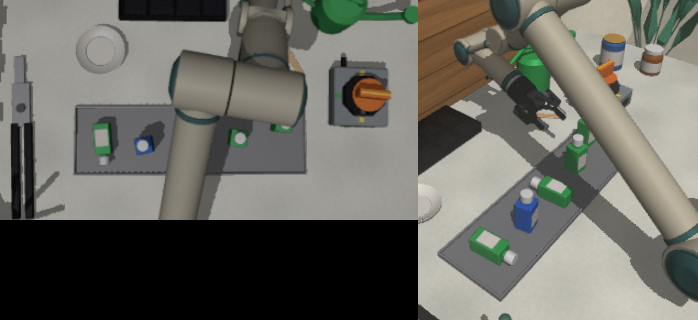

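The crops show B3 standing. B2 is only hidden from the top camera by the arm: the side crop has it still lying with its cap outward at about (553,190), and the rest are unmoved. Next is B2.

```bash
python3 - <<'E'
from held import *
check('side')
Rt=pose(-86,-52); g=[.439,.111,.031]; p=tcp(g,Rt,.09); print(p)
plan(p+[.005,0,0],Rt,8)
E
```

```text
side green px [339. 209.] 620 ztop 0.105 rect [439.  -6.] [30. 15.] 9.7
side green px [317. 253.] 550 ztop 0.049 rect [417. 114.] [84. 46.] 4.1
side green px [251. 308.] 633 ztop 0.051 rect [436. 349.] [82. 47.] 5.9
side   white [353. 197.] 25 med [ 0.458 -0.125  0.038] bbox mm [[456.0, -138.0], [460.0, -118.0]]
side   white [340. 199.] 94 med [ 0.435 -0.01   0.115] bbox mm [[426.0, -27.0], [452.0, -1.0]]
side   white [344. 220.] 58 med [ 0.419 -0.015  0.046] bbox mm [[416.0, -26.0], [421.0, -2.0]]
side   white [297. 241.] 70 med [0.475 0.124 0.038] bbox mm [[466.0, 111.0], [486.0, 132.0]]
side   white [318. 246.] 162 med [0.417 0.112 0.048] bbox mm [[396.0, 95.0], [438.0, 128.0]]
side   white [288. 255.] 129 med [0.416 0.237 0.116] bbox mm [[406.0, 220.0], [433.0, 247.0]]
side   white [250. 299.] 242 med [0.439 0.348 0.05 ] bbox mm [[418.0, 332.0], [460.0, 365.0]]
side   white [271. 317.] 115 med [0.376 0.349 0.039] bbox mm [[366.0, 336.0], [388.0, 357.0]]
[0.49481248 0.11490279 0.07471196]
rot deg [ -5.5 -10.7  19.8] dist 0.149 yawjaw -98.0
1 [0.046, 0.03, -0.146] [-0.008, -0.015, 0.028]
2 [0.043, 0.03, -0.146] [-0.008, -0.015, 0.028]
3 [0.041, 0.03, -0.147] [-0.008, -0.015, 0.028]
4 [0.039, 0.03, -0.147] [-0.008, -0.015, 0.028]
5 [0.037, 0.03, -0.148] [-0.008, -0.015, 0.028]
6 [0.035, 0.03, -0.148] [-0.008, -0.015, 0.028]
7 [0.033, 0.031, -0.149] [-0.008, -0.015, 0.028]
8 [0.031, 0.031, -0.149] [-0.008, -0.015, 0.028]
```

Request:
arm_command:
  series:
    - {"dp": [-0.02,0.0,-0.146],"angular": [-0.008,-0.015,0.03],"gripper": 75}
    - {"dp": [0.0,0.0,-0.146],"angular": [-0.008,-0.015,0.03],"gripper": 75}
    - {"dp": [0.041,0.03,-0.147],"angular": [-0.008,-0.015,0.03],"gripper": 75}
    - {"dp": [0.06,0.04,-0.147],"angular": [-0.008,-0.015,0.03],"gripper": 75}
    - {"dp": [0.06,0.04,-0.148],"angular": [-0.008,-0.015,0.03],"gripper": 75}
    - {"dp": [0.06,0.04,-0.148],"angular": [-0.008,-0.015,0.03],"gripper": 75}
    - {"dp": [0.04,0.03,-0.14],"angular": [-0.008,-0.015,0.025],"gripper": 75}
    - {"dp": [0,0,0],"angular": [0,0,0],"gripper": 75}

```text
clock: 37.4
position: [0.5022, 0.1101, 0.0846]
ee_rot: [0.251, 0.208, 0.679, -0.658]
contact_force: [-0.2, 0.1, -0.8]
width: 0.075
```

```bash
python3 - <<'E'
from held import *
d=check('wrist')
Rt=pose(-86,-52); g=[.439,.111,.031]; print(get_state()['position'])
plan(tcp(g,Rt),Rt,7)
E
```

```text
wrist green px [268. 216.] 2578 ztop 0.049 rect [436. 111.] [106.  43.] 4.3
wrist green px [444. 245.] 8304 ztop 0.085 rect [443. -17.] [44. 43.] 83.4
wrist green px [  2. 199.] 118 ztop 0.022 rect [395. 325.] [ 3. 26.] 61.3
wrist   white [265. 184.] 1545 med [0.489 0.115 0.031] bbox mm [[476.0, 101.0], [490.0, 127.0]]
wrist   white [ 83. 226.] 2964 med [0.443 0.235 0.046] bbox mm [[439.0, 219.0], [447.0, 251.0]]
wrist   white [469. 228.] 2897 med [ 0.463 -0.021  0.046] bbox mm [[460.0, -37.0], [466.0, -5.0]]
wrist   white [  5. 236.] 116 med [0.376 0.329 0.038] bbox mm [[370.0, 326.0], [385.0, 335.0]]
wrist   white [ 79. 318.] 893 med [0.435 0.229 0.105] bbox mm [[431.0, 221.0], [437.0, 241.0]]
wrist   white [467. 321.] 887 med [ 0.454 -0.014  0.104] bbox mm [[448.0, -27.0], [457.0, -6.0]]
wrist   white [437. 323.] 26 med [ 0.436 -0.005  0.106] bbox mm [[434.0, -6.0], [438.0, -4.0]]
[0.5025331  0.10925547 0.08448155]
rot deg [ 0.3 -0.4  0.1] dist 0.102 yawjaw -86.2
1 [0.121, 0.004, -0.006] [0.0, -0.001, 0.0]
7 [0.121, 0.004, -0.007] [0.0, -0.001, 0.0]
```

Request:
arm_command:
  series:
    - {"dp": [0.116,0.004,-0.006],"angular": [0,0,0],"gripper": 75}
    - {"dp": [0.116,0.004,-0.006],"angular": [0,0,0],"gripper": 75}
    - {"dp": [0.116,0.004,-0.006],"angular": [0,0,0],"gripper": 75}
    - {"dp": [0.116,0.004,-0.006],"angular": [0,0,0],"gripper": 75}
    - {"dp": [0.116,0.004,-0.006],"angular": [0,0,0],"gripper": 75}
    - {"dp": [0.116,0.004,-0.006],"angular": [0,0,0],"gripper": 75}
    - {"dp": [0.1,0.004,-0.006],"angular": [0,0,0],"gripper": 75}
    - {"dp": [0,0,0],"angular": [0,0,0],"gripper": 75}

```text
clock: 38.45
position: [0.4253, 0.108, 0.0193]
ee_rot: [0.251, 0.208, 0.678, -0.659]
contact_force: [0.5, 0.8, 0.2]
width: 0.075
```

```bash
python3 - <<'E'
from held import *
Rt=pose(-86,-52); g=[.439,.111,.031]; print(get_state()['position'],get_state()['contact_force'])
plan(tcp(g,Rt),Rt,1)
R2=pose(-86,38); p0=tcp(g,Rt)+[0,0,.08]
plan(tcp([.475,.112,.115],R2),R2,10,start=(p0,Rt),pivot=.019)
E
```

```text
[0.42529461 0.10804813 0.01927242] [0.46158347 0.75231881 0.19752373]
rot deg [ 0.2 -0.4  0.1] dist 0.002 yawjaw -86.2
1 [0.007, -0.006, -0.017] [0.002, -0.005, 0.001]
rot deg [ 0.  0. 90.] dist 0.036 yawjaw -86.0
1 [-0.028, 0.041, 0.001] [-0.0, 0.0, 0.1]
2 [-0.025, 0.044, 0.001] [-0.0, 0.0, 0.1]
3 [-0.021, 0.048, 0.001] [-0.0, -0.0, 0.1]
4 [-0.018, 0.051, 0.001] [-0.0, 0.0, 0.1]
5 [-0.013, 0.053, 0.001] [-0.0, -0.0, 0.1]
6 [-0.009, 0.054, 0.001] [0.0, 0.0, 0.1]
7 [-0.004, 0.055, 0.001] [0.0, -0.0, 0.1]
8 [0.0, 0.055, 0.001] [0.0, 0.0, 0.1]
9 [0.005, 0.054, 0.001] [0.0, 0.0, 0.1]
10 [0.01, 0.053, 0.001] [-0.0, -0.0, 0.1]
```

Request:
arm_command:
  series:
    - {"dp": [0,0,-0.01],"angular": [0,0,0],"gripper": 40}
    - {"dp": [0,0,0],"angular": [0,0,0],"gripper": 40}
    - {"dp": [0,0,0],"angular": [0,0,0],"gripper": 40}
    - {"dp": [0,0,0],"angular": [0,0,0],"gripper": 40}
    - {"dp": [-0.052,-0.066,0],"angular": [0,0,0],"gripper": 40}
    - {"dp": [-0.103,-0.131,0],"angular": [0,0,0],"gripper": 40}
    - {"dp": [-0.103,-0.131,0],"angular": [0,0,0],"gripper": 40}
    - {"dp": [-0.09,-0.11,0],"angular": [0,0,0],"gripper": 40}

```text
clock: 39.45
position: [0.4277, 0.109, 0.0903]
ee_rot: [0.252, 0.21, 0.678, -0.658]
contact_force: [0.6, 0.5, -1.1]
width: 0.0431
```

Request:
arm_command:
  series:
    - {"dp": [-0.028,0.041,0],"angular": [0,0,0.08],"gripper": 40}
    - {"dp": [-0.025,0.044,0],"angular": [0,0,0.1],"gripper": 40}
    - {"dp": [-0.021,0.048,0],"angular": [0,0,0.1],"gripper": 40}
    - {"dp": [-0.018,0.051,0],"angular": [0,0,0.1],"gripper": 40}
    - {"dp": [-0.013,0.053,0],"angular": [0,0,0.1],"gripper": 40}
    - {"dp": [-0.009,0.054,0],"angular": [0,0,0.1],"gripper": 40}
    - {"dp": [-0.004,0.055,0],"angular": [0,0,0.1],"gripper": 40}
    - {"dp": [0,0,0],"angular": [0,0,0],"gripper": 40}

```text
clock: 40.45
position: [0.4689, 0.1115, 0.0943]
ee_rot: [0.559, 0.533, 0.468, -0.429]
contact_force: [-0.2, 0.4, -2.1]
width: 0.043
```

```bash
python3 - <<'E'
from held import *
held()
R2=pose(-86,38)
plan(tcp([.475,.112,.105],R2),R2,6,pivot=.019)
E
```

```text
clk 40.45 pos [0.4689 0.1115 0.0943] F [-0.2  0.4 -2.1] w 0.043 q [0.09 0.17 2.05 0.   0.72 1.59] tilt 11.2
side 351 [[0.422, 0.004, 0.055], [0.47, 0.138, 0.13]]
rot deg [-0.4 -0.3 26.5] dist 0.01 yawjaw -86.3
1 [0.013, 0.016, -0.0] [-0.001, -0.0, 0.049]
2 [0.013, 0.015, -0.0] [-0.001, -0.0, 0.049]
3 [0.013, 0.014, -0.0] [-0.001, -0.0, 0.049]
4 [0.014, 0.013, -0.0] [-0.001, -0.0, 0.049]
5 [0.014, 0.012, -0.0] [-0.001, -0.0, 0.049]
6 [0.014, 0.011, -0.0] [-0.001, -0.0, 0.049]
```

Request:
arm_command:
  series:
    - {"dp": [0.013,0.016,0],"angular": [0,0,0.05],"gripper": 40}
    - {"dp": [0.013,0.015,0],"angular": [0,0,0.05],"gripper": 40}
    - {"dp": [0.013,0.014,0],"angular": [0,0,0.05],"gripper": 40}
    - {"dp": [0.014,0.013,0],"angular": [0,0,0.05],"gripper": 40}
    - {"dp": [0.014,0.012,0],"angular": [0,0,0.05],"gripper": 40}
    - {"dp": [0.014,0.011,0],"angular": [0,0,0.04],"gripper": 40}
    - {"dp": [0,0,0],"angular": [0,0,0],"gripper": 40}
    - {"dp": [0,0,0],"angular": [0,0,0],"gripper": 40}

```text
clock: 41.55
position: [0.5024, 0.1157, 0.1093]
ee_rot: [0.638, 0.617, 0.341, -0.309]
contact_force: [1.1, -0.5, -1.8]
width: 0.043
```

```bash
python3 - <<'E'
from held import *
held()
R2=pose(-86,38)
plan(tcp([.475,.112,.067],R2),R2,7,pivot=.019)
E
```

```text
clk 41.55 pos [0.5024 0.1157 0.1093] F [ 1.1 -0.5 -1.8] w 0.043 q [ 0.12  0.11  2.31 -0.4   0.12  2.02] tilt 35.3
side 260 [[0.47, 0.109, 0.066], [0.511, 0.143, 0.145]]
top 133 [[0.476, 0.096, 0.137], [0.518, 0.137, 0.15]]
rot deg [-0.6  0.8  2.7] dist 0.06 yawjaw -86.9
1 [0.045, -0.055, 0.002] [-0.001, 0.001, 0.004]
2 [0.045, -0.055, 0.002] [-0.001, 0.001, 0.004]
3 [0.044, -0.056, 0.002] [-0.001, 0.001, 0.004]
4 [0.044, -0.056, 0.002] [-0.001, 0.001, 0.004]
5 [0.043, -0.056, 0.002] [-0.001, 0.001, 0.004]
6 [0.043, -0.057, 0.002] [-0.001, 0.001, 0.004]
7 [0.043, -0.057, 0.002] [-0.001, 0.001, 0.004]
```

Request:
arm_command:
  series:
    - {"dp": [0.05,-0.04,0],"angular": [0,0,-0.003],"gripper": 40}
    - {"dp": [0.05,-0.04,0],"angular": [0,0,-0.003],"gripper": 40}
    - {"dp": [0.05,-0.04,0],"angular": [0,0,-0.003],"gripper": 40}
    - {"dp": [0.05,-0.04,0],"angular": [0,0,-0.003],"gripper": 40}
    - {"dp": [0.05,-0.04,0],"angular": [0,0,0],"gripper": 40}
    - {"dp": [0.04,-0.03,0],"angular": [0,0,0],"gripper": 40}
    - {"dp": [0.02,-0.015,0],"angular": [0,0,0],"gripper": 40}
    - {"dp": [0,0,0],"angular": [0,0,0],"gripper": 40}

```text
clock: 42.65
position: [0.5032, 0.1197, 0.0751]
ee_rot: [0.633, 0.608, 0.347, -0.33]
contact_force: [0.2, -0.0, -1.2]
width: 0.0429
```

```bash
python3 - <<'E'
from held import *
held()
E
```

```text
clk 42.65 pos [0.5032 0.1197 0.0751] F [ 0.2 -0.  -1.2] w 0.0429 q [ 0.16  0.19  2.31 -0.83  0.11  2.49] tilt 32.7
side 232 [[0.469, 0.111, 0.032], [0.513, 0.147, 0.11]]
top 125 [[0.477, 0.101, 0.013], [0.527, 0.143, 0.117]]
```

Request:
arm_command:
  series:
    - {"dp": [0.005,-0.01,0],"angular": [0,0,-0.02],"gripper": 40}
    - {"dp": [0.02,-0.016,0],"angular": [0,0,-0.015],"gripper": 40}
    - {"dp": [0.03,-0.02,0],"angular": [0,0,-0.01],"gripper": 40}
    - {"dp": [0.03,-0.02,0],"angular": [0,0,-0.005],"gripper": 40}
    - {"dp": [0.03,-0.02,0],"angular": [0,0,-0.005],"gripper": 40}
    - {"dp": [0.01,-0.005,0],"angular": [0,0,0],"gripper": 40}
    - {"dp": [0,0,0],"angular": [0,0,0],"gripper": 40}
    - {"dp": [0,0,0],"angular": [0,0,0],"gripper": 40}

```text
clock: 43.75
position: [0.501, 0.1185, 0.0564]
ee_rot: [0.618, 0.593, 0.372, -0.358]
contact_force: [-0.9, -0.1, -2.1]
width: 0.0433
```

```bash
python3 - <<'E'
from held import *
held()
E
```

```text
clk 43.75 pos [0.501  0.1185 0.0564] F [-0.9 -0.1 -2.1] w 0.0433 q [ 0.15  0.22  2.27 -0.39  0.18  2.04] tilt 27.8
side 204 [[0.463, 0.106, 0.017], [0.514, 0.145, 0.092]]
top 104 [[0.48, 0.1, 0.082], [0.52, 0.141, 0.101]]
```

Request:
arm_command:
  series:
    - {"dp": [0.015,-0.008,0],"angular": [0,0,0],"gripper": 40}
    - {"dp": [0.012,-0.007,0],"angular": [0,0,0],"gripper": 40}
    - {"dp": [0.01,-0.006,0],"angular": [0,0,0],"gripper": 40}
    - {"dp": [0,0,0],"angular": [0,0,0],"gripper": 40}
    - {"dp": [0,0,0],"angular": [0,0,0],"gripper": 40}
    - {"dp": [0,0,0],"angular": [0,0,0],"gripper": 40}
    - {"dp": [0,0,0],"angular": [0,0,0],"gripper": 40}
    - {"dp": [0,0,0],"angular": [0,0,0],"gripper": 40}

```text
clock: 44.85
position: [0.5023, 0.1187, 0.0558]
ee_rot: [0.619, 0.595, 0.37, -0.355]
contact_force: [-0.3, 0.1, 0.3]
width: 0.0432
```

```bash
python3 - <<'E'
from held import *
held()
E
```

```text
clk 44.85 pos [0.5023 0.1187 0.0558] F [-0.3  0.1  0.3] w 0.0432 q [ 0.15  0.22  2.28 -0.43  0.16  2.09] tilt 28.3
side 193 [[0.465, 0.106, 0.018], [0.514, 0.145, 0.089]]
top 106 [[0.48, 0.1, 0.078], [0.52, 0.141, 0.099]]
```

Request:
arm_command:
  series:
    - {"dp": [0,0,0],"angular": [0,0,0],"gripper": 48}
    - {"dp": [0,0,0],"angular": [0,0,0],"gripper": 48}
    - {"dp": [0,0,0],"angular": [0,0,0],"gripper": 65}
    - {"dp": [0,0,0],"angular": [0,0,0],"gripper": 65}
    - {"dp": [0,0,0],"angular": [0,0,0],"gripper": 65}
    - {"dp": [0,0,0],"angular": [0,0,0],"gripper": 65}
    - {"dp": [0,0,0],"angular": [0,0,0],"gripper": 65}
    - {"dp": [0,0,0],"angular": [0,0,0],"gripper": 65}

```text
clock: 45.95
position: [0.5036, 0.1191, 0.0566]
ee_rot: [0.62, 0.596, 0.369, -0.354]
contact_force: [-0.2, 0.0, -0.1]
width: 0.0651
```

```bash
python3 - <<'E'
from held import *
held(); check('side','s12')
E
```

```text
clk 45.95 pos [0.5036 0.1191 0.0566] F [-0.2  0.  -0.1] w 0.0651 q [ 0.15  0.22  2.28 -0.43  0.16  2.09] tilt 28.5
side 252 [[0.462, 0.105, 0.011], [0.499, 0.145, 0.088]]
top 65 [[0.482, 0.1, 0.079], [0.509, 0.138, 0.094]]
side green px [340. 212.] 550 ztop 0.09 rect [439. -66.] [ 38. 154.] 6.0
side green px [295. 240.] 251 ztop 0.085 rect [465. 126.] [41.  9.] 81.2
side green px [251. 308.] 630 ztop 0.051 rect [431. 349.] [90. 45.] 6.0
side   white [288. 255.] 131 med [0.416 0.238 0.115] bbox mm [[406.0, 220.0], [434.0, 247.0]]
side   white [250. 299.] 242 med [0.439 0.348 0.05 ] bbox mm [[418.0, 331.0], [460.0, 365.0]]
side   white [271. 317.] 115 med [0.376 0.349 0.039] bbox mm [[367.0, 336.0], [387.0, 357.0]]
```

Request:
arm_command:
  series:
    - {"dp": [-0.06,0,0],"angular": [0,0,0],"gripper": 65}
    - {"dp": [-0.12,0,0],"angular": [0,0,0],"gripper": 65}
    - {"dp": [-0.15,0,0],"angular": [0,0,0],"gripper": 65}
    - {"dp": [-0.15,0,0],"angular": [0,0,0],"gripper": 65}
    - {"dp": [-0.15,0,0],"angular": [0,0,0],"gripper": 65}
    - {"dp": [-0.15,0,0],"angular": [0,0,0],"gripper": 65}
    - {"dp": [-0.1,0,0],"angular": [0,0,-0.05],"gripper": 65}
    - {"dp": [-0.1,0,0],"angular": [0,0,-0.08],"gripper": 65}

```text
clock: 47.1
position: [0.4413, 0.1188, 0.1608]
ee_rot: [0.578, 0.552, 0.432, -0.418]
contact_force: [-0.0, -0.6, -0.2]
width: 0.065
```

```bash
python3 - <<'E'
from held import *
held(); check('side','s13'); d=grab('wrist')
C=cloud(d)
m=cv2.inRange(hsv(d),(55,90,40),(75,255,255))>0
m&=(abs(C[...,1]-.12)<.05)&(abs(C[...,0]-.48)<.08)&(C[...,2]>0)
P=C[m];print(np.percentile(P,[2,98],axis=0).round(3))
Rt=pose(-85,20); g=[.422,.344,.031]; print(tcp(g,Rt,.09))
plan([.40,.34,.17],pose(-85,10),8)
E
```

```text
clk 47.1 pos [0.4413 0.1188 0.1608] F [-0.  -0.6 -0.2] w 0.065 q [ 0.15  0.02  2.05 -0.07  0.79  1.72] tilt 16.0
side 240 [[0.463, 0.104, 0.061], [0.501, 0.145, 0.09]]
top 117 [[0.468, 0.097, 0.082], [0.509, 0.138, 0.093]]
side green px [341. 206.] 730 ztop 0.1 rect [455. -63.] [ 27. 135.] 18.0
side green px [294. 236.] 430 ztop 0.09 rect [482. 123.] [45. 39.] 83.3
side green px [251. 308.] 631 ztop 0.051 rect [432. 349.] [90. 44.] 6.4
side   white [351. 174.] 78 med [ 0.473 -0.129  0.115] bbox mm [[465.0, -146.0], [491.0, -119.0]]
side   white [339. 196.] 37 med [ 0.443 -0.016  0.116] bbox mm [[436.0, -52.0], [463.0, -3.0]]
side   white [342. 223.] 25 med [ 0.42  -0.008  0.04 ] bbox mm [[417.0, -17.0], [421.0, -1.0]]
side   white [289. 255.] 136 med [0.416 0.237 0.116] bbox mm [[406.0, 220.0], [434.0, 248.0]]
side   white [250. 299.] 242 med [0.439 0.348 0.05 ] bbox mm [[418.0, 332.0], [461.0, 365.0]]
side   white [271. 316.] 116 med [0.377 0.35  0.039] bbox mm [[367.0, 335.0], [388.0, 357.0]]
[[0.465 0.097 0.086]
 [0.507 0.139 0.116]]
[0.39780898 0.34188356 0.09771818]
rot deg [-2.6  1.7 -6.4] dist 0.226 yawjaw -87.9
1 [-0.024, -0.031, -0.232] [-0.004, 0.002, -0.009]
8 [-0.016, -0.024, -0.234] [-0.004, 0.002, -0.009]
```

Request:
arm_command:
  series:
    - {"dp": [-0.05,-0.03,-0.232],"angular": [-0.004,0.002,0],"gripper": 70}
    - {"dp": [-0.024,-0.031,-0.232],"angular": [-0.004,0.002,0],"gripper": 70}
    - {"dp": [-0.02,-0.03,-0.232],"angular": [-0.004,0.002,0],"gripper": 70}
    - {"dp": [-0.02,-0.03,-0.232],"angular": [-0.004,0.002,0],"gripper": 70}
    - {"dp": [-0.02,-0.025,-0.232],"angular": [-0.004,0.002,0],"gripper": 70}
    - {"dp": [-0.016,-0.025,-0.234],"angular": [-0.004,0.002,0],"gripper": 70}
    - {"dp": [0,-0.02,-0.234],"angular": [-0.004,0.002,0],"gripper": 70}
    - {"dp": [0,0,-0.15],"angular": [0,0,0],"gripper": 70}

```text
clock: 48.3
position: [0.3898, 0.3294, 0.1542]
ee_rot: [0.587, 0.541, 0.447, -0.405]
contact_force: [0.7, -0.6, -0.1]
width: 0.0703
```

```bash
python3 - <<'E'
from held import *
held(); check('wrist'); check('top')
Rt=pose(-84.5,15); g=[.420,.344,.032]
plan(tcp(g,Rt),Rt,8)
E
```

```text
clk 48.3 pos [0.3898 0.3294 0.1542] F [ 0.7 -0.6 -0.1] w 0.0703 q [ 0.68  0.14  1.93 -0.22  0.86  2.29] tilt 15.8
side 100 [[0.396, 0.327, 0.047], [0.416, 0.361, 0.052]]
top 57 [[0.398, 0.322, 0.046], [0.418, 0.359, 0.055]]
wrist green px [525. 146.] 3946 ztop 0.08 rect [483. 138.] [44. 12.] 15.4
wrist green px [258. 185.] 3186 ztop 0.05 rect [438. 345.] [84. 44.] 5.6
wrist   white [252. 180.] 1639 med [0.438 0.351 0.05 ] bbox mm [[418.0, 330.0], [462.0, 362.0]]
wrist   white [257. 252.] 615 med [0.379 0.341 0.041] bbox mm [[369.0, 331.0], [389.0, 352.0]]
top cap stripe 52 mid [ 0.5563 -0.3563] len 0.073 yaw 84.6 bar point above collar 0.0739
top green px [270. 240.] 120 ztop 0.118 rect [487. 119.] [28. 25.] 0.1
top green px [353. 242.] 179 ztop 0.117 rect [ 480. -137.] [29. 27.] 48.6
top green px [193. 257.] 235 ztop 0.052 rect [440. 346.] [83. 43.] 5.5
top green px [315. 255.] 137 ztop 0.118 rect [442. -18.] [25. 28.] 0.6
top   white [360. 242.] 72 med [ 0.48  -0.136  0.116] bbox mm [[469.0, -148.0], [491.0, -125.0]]
top   white [191. 255.] 131 med [0.439 0.351 0.048] bbox mm [[421.0, 331.0], [462.0, 364.0]]
top   white [318. 256.] 74 med [ 0.442 -0.018  0.117] bbox mm [[429.0, -29.0], [454.0, -6.0]]
top   white [193. 275.] 22 med [0.384 0.343 0.041] bbox mm [[377.0, 335.0], [389.0, 350.0]]
rot deg [-0.3  1.1 -0.8] dist 0.146 yawjaw -85.1
1 [0.151, -0.004, -0.016] [-0.0, 0.001, -0.001]
8 [0.152, -0.002, -0.014] [-0.0, 0.001, -0.001]
```

Request:
arm_command:
  series:
    - {"dp": [0.16,-0.003,-0.017],"angular": [0,0.001,-0.001],"gripper": 75}
    - {"dp": [0.16,-0.003,-0.017],"angular": [0,0.001,-0.001],"gripper": 75}
    - {"dp": [0.16,-0.003,-0.017],"angular": [0,0.001,-0.001],"gripper": 75}
    - {"dp": [0.16,-0.003,-0.017],"angular": [0,0.001,-0.001],"gripper": 75}
    - {"dp": [0.16,-0.003,-0.017],"angular": [0,0.001,-0.001],"gripper": 75}
    - {"dp": [0.16,-0.003,-0.015],"angular": [0,0.001,-0.001],"gripper": 75}
    - {"dp": [0.15,-0.003,-0.015],"angular": [0,0.001,-0.001],"gripper": 75}
    - {"dp": [0,0,0],"angular": [0,0,0],"gripper": 75}

```text
clock: 49.5
position: [0.4216, 0.3326, 0.0208]
ee_rot: [0.581, 0.541, 0.451, -0.408]
contact_force: [-0.4, -0.1, -0.2]
width: 0.0745
```

```bash
python3 - <<'E'
from held import *
s=get_state();print(s['position'],s['contact_force'],s['qpos'])
Rt=pose(-84.5,15); g=[.420,.344,.032]
plan(tcp(g,Rt),Rt,1)
R2=pose(-84.5,-75); print((Rt.T@[0,0,.02]/.12).round(3))
plan(tcp([.425,.344,.115],R2),R2,10,start=(tcp(g,Rt)+[0,0,.075],Rt),pivot=.019)
E
```

```text
[0.42157946 0.33260445 0.02078974] [-0.41630375 -0.12168014 -0.23131659] [ 0.63699169  0.35897985  2.05103542 -0.29102046  0.52887342  2.36126709]
rot deg [-0.6  0.7 -0.1] dist 0.014 yawjaw -85.3
1 [0.066, 0.019, -0.097] [-0.007, 0.008, -0.001]
[-0.161  0.043  0.   ]
rot deg [ -0.   0. -90.] dist 0.009 yawjaw -84.5
1 [-0.007, -0.019, 0.0] [-0.0, 0.0, -0.1]
2 [-0.008, -0.02, 0.0] [0.0, -0.0, -0.1]
3 [-0.009, -0.021, 0.0] [-0.0, -0.0, -0.1]
4 [-0.009, -0.022, 0.0] [-0.0, 0.0, -0.1]
5 [-0.01, -0.023, 0.0] [-0.0, -0.0, -0.1]
6 [-0.01, -0.025, 0.0] [-0.0, 0.0, -0.1]
7 [-0.01, -0.026, 0.0] [0.0, -0.0, -0.1]
8 [-0.009, -0.027, 0.0] [-0.0, 0.0, -0.1]
9 [-0.009, -0.028, 0.0] [0.0, 0.0, -0.1]
10 [-0.008, -0.029, 0.0] [0.0, -0.0, -0.1]
```

Request:
arm_command:
  series:
    - {"dp": [0.02,0.006,-0.04],"angular": [-0.003,0.004,0],"gripper": 75}
    - {"dp": [0.02,0.006,-0.035],"angular": [-0.003,0.004,0],"gripper": 75}
    - {"dp": [0.01,0.003,-0.015],"angular": [0,0,0],"gripper": 75}
    - {"dp": [0,0,0],"angular": [0,0,0],"gripper": 75}
    - {"dp": [0,0,0],"angular": [0,0,0],"gripper": 40}
    - {"dp": [0,0,0],"angular": [0,0,0],"gripper": 40}
    - {"dp": [0,0,0],"angular": [0,0,0],"gripper": 40}
    - {"dp": [0,0,0],"angular": [0,0,0],"gripper": 40}

```text
clock: 50.5
position: [0.4245, 0.3443, 0.0179]
ee_rot: [0.581, 0.542, 0.456, -0.401]
contact_force: [-0.2, -0.5, -0.4]
width: 0.0431
```

Request:
arm_command:
  series:
    - {"dp": [-0.08,0.021,0],"angular": [0,0,0],"gripper": 40}
    - {"dp": [-0.161,0.043,0],"angular": [0,0,0],"gripper": 40}
    - {"dp": [-0.161,0.043,0],"angular": [0,0,0],"gripper": 40}
    - {"dp": [-0.161,0.043,0],"angular": [0,0,0],"gripper": 40}
    - {"dp": [-0.08,0.021,0],"angular": [0,0,0],"gripper": 40}
    - {"dp": [-0.007,-0.015,0],"angular": [0,0,-0.06],"gripper": 40}
    - {"dp": [-0.008,-0.015,0],"angular": [0,0,-0.1],"gripper": 40}
    - {"dp": [-0.009,-0.015,0],"angular": [0,0,-0.1],"gripper": 40}

```text
clock: 51.5
position: [0.4114, 0.3415, 0.1035]
ee_rot: [0.485, 0.431, 0.561, -0.514]
contact_force: [-0.1, 0.4, -2.7]
width: 0.0428
```

```bash
python3 - <<'E'
from held import *
held()
R2=pose(-84.5,-75)
plan(tcp([.43,.346,.115],R2),R2,8,pivot=.019)
E
```

```text
clk 51.5 pos [0.4114 0.3415 0.1035] F [-0.1  0.4 -2.7] w 0.0428 q [0.52 0.39 1.68 0.07 1.21 1.96] tilt -9.1
side 414 [[0.381, 0.323, 0.082], [0.458, 0.37, 0.142]]
top 53 [[0.392, 0.324, 0.1], [0.478, 0.357, 0.14]]
rot deg [  0.1  -0.  -66.2] dist 0.013 yawjaw -84.5
1 [0.002, -0.01, -0.003] [0.0, -0.0, -0.092]
2 [0.0, -0.009, -0.003] [0.0, -0.0, -0.092]
3 [-0.002, -0.009, -0.003] [0.0, -0.0, -0.092]
4 [-0.004, -0.009, -0.003] [0.0, -0.0, -0.092]
5 [-0.006, -0.01, -0.003] [0.0, -0.0, -0.092]
6 [-0.007, -0.01, -0.003] [0.0, -0.0, -0.092]
7 [-0.009, -0.011, -0.003] [0.0, -0.0, -0.092]
8 [-0.011, -0.013, -0.003] [0.0, -0.0, -0.092]
```

Request:
arm_command:
  series:
    - {"dp": [0,-0.01,-0.003],"angular": [0,0,-0.095],"gripper": 40}
    - {"dp": [0,-0.009,-0.003],"angular": [0,0,-0.095],"gripper": 40}
    - {"dp": [-0.002,-0.009,-0.003],"angular": [0,0,-0.095],"gripper": 40}
    - {"dp": [-0.004,-0.009,-0.003],"angular": [0,0,-0.095],"gripper": 40}
    - {"dp": [-0.006,-0.01,-0.003],"angular": [0,0,-0.095],"gripper": 40}
    - {"dp": [-0.007,-0.01,-0.003],"angular": [0,0,-0.095],"gripper": 40}
    - {"dp": [-0.009,-0.011,-0.003],"angular": [0,0,-0.09],"gripper": 40}
    - {"dp": [0,0,0],"angular": [0,0,-0.03],"gripper": 40}

```text
clock: 52.6
position: [0.4059, 0.3438, 0.1045]
ee_rot: [0.15, 0.08, 0.698, -0.695]
contact_force: [-0.5, -0.7, -1.9]
width: 0.0432
```

```bash
python3 - <<'E'
from held import *
held()
R2=pose(-84.5,-75)
plan(tcp([.435,.346,.07],R2),R2,7,pivot=.019)
E
```

```text
clk 52.6 pos [0.4059 0.3438 0.1045] F [-0.5 -0.7 -1.9] w 0.0432 q [0.39 0.96 1.18 0.33 2.21 1.88] tilt -71.3
side 514 [[0.391, 0.327, 0.054], [0.431, 0.37, 0.134]]
rot deg [-0.5  0.4 -3.8] dist 0.043 yawjaw -84.3
1 [0.003, 0.05, 0.0] [-0.001, 0.001, -0.006]
2 [0.003, 0.05, 0.0] [-0.001, 0.001, -0.006]
3 [0.002, 0.05, 0.0] [-0.001, 0.001, -0.006]
4 [0.002, 0.05, 0.001] [-0.001, 0.001, -0.006]
5 [0.001, 0.05, 0.001] [-0.001, 0.001, -0.006]
6 [0.001, 0.05, 0.001] [-0.001, 0.001, -0.006]
7 [0.0, 0.05, 0.001] [-0.001, 0.001, -0.006]
```

Request:
arm_command:
  series:
    - {"dp": [0.01,0.046,0],"angular": [0,0,-0.008],"gripper": 40}
    - {"dp": [0.01,0.046,0],"angular": [0,0,-0.008],"gripper": 40}
    - {"dp": [0.01,0.046,0],"angular": [0,0,-0.008],"gripper": 40}
    - {"dp": [0.01,0.046,0],"angular": [0,0,-0.006],"gripper": 40}
    - {"dp": [0.01,0.046,0],"angular": [0,0,-0.005],"gripper": 40}
    - {"dp": [0.01,0.046,0],"angular": [0,0,0],"gripper": 40}
    - {"dp": [0.01,0.03,0],"angular": [0,0,0],"gripper": 40}
    - {"dp": [0,0,0],"angular": [0,0,0],"gripper": 40}

```text
clock: 53.7
position: [0.4084, 0.3444, 0.0681]
ee_rot: [0.134, 0.063, 0.701, -0.698]
contact_force: [-0.1, 0.6, -2.0]
width: 0.0429
```

```bash
python3 - <<'E'
from held import *
held()
E
```

```text
clk 53.7 pos [0.4084 0.3444 0.0681] F [-0.1  0.6 -2. ] w 0.0429 q [0.38 1.02 1.17 0.34 2.2  1.86] tilt -74.0
side 493 [[0.394, 0.327, 0.018], [0.432, 0.371, 0.099]]
```

Request:
arm_command:
  series:
    - {"dp": [0.006,0.02,0],"angular": [0,0,-0.003],"gripper": 40}
    - {"dp": [0.006,0.02,0],"angular": [0,0,-0.003],"gripper": 40}
    - {"dp": [0.005,0.016,0],"angular": [0,0,0],"gripper": 40}
    - {"dp": [0.004,0.012,0],"angular": [0,0,0],"gripper": 40}
    - {"dp": [0,0,0],"angular": [0,0,0],"gripper": 40}
    - {"dp": [0,0,0],"angular": [0,0,0],"gripper": 40}
    - {"dp": [0,0,0],"angular": [0,0,0],"gripper": 40}
    - {"dp": [0,0,0],"angular": [0,0,0],"gripper": 40}

```text
clock: 54.8
position: [0.4083, 0.3444, 0.0608]
ee_rot: [0.131, 0.059, 0.701, -0.698]
contact_force: [0.5, 0.2, -0.8]
width: 0.0431
```

```bash
python3 - <<'E'
from held import *
held()
E
```

```text
clk 54.8 pos [0.4083 0.3444 0.0608] F [ 0.5  0.2 -0.8] w 0.0431 q [0.38 1.04 1.17 0.34 2.2  1.86] tilt -74.5
side 493 [[0.394, 0.327, 0.011], [0.432, 0.372, 0.091]]
top 35 [[0.398, 0.322, 0.043], [0.411, 0.355, 0.092]]
```

Request:
arm_command:
  series:
    - {"dp": [0.004,0.013,0],"angular": [0,0,0],"gripper": 40}
    - {"dp": [0,0,0],"angular": [0,0,0],"gripper": 70}
    - {"dp": [0,0,0],"angular": [0,0,0],"gripper": 70}
    - {"dp": [0,0,0],"angular": [0,0,0],"gripper": 70}
    - {"dp": [-0.1,0,0],"angular": [0,0,0],"gripper": 70}
    - {"dp": [-0.25,0,0],"angular": [0,0,0],"gripper": 70}
    - {"dp": [-0.3,0,0],"angular": [0,0,0],"gripper": 70}
    - {"dp": [-0.3,-0.3,0],"angular": [0,0,0],"gripper": 70}

```text
clock: 55.9
position: [0.5101, 0.3551, 0.1244]
ee_rot: [0.128, 0.056, 0.701, -0.699]
contact_force: [0.9, -0.4, -0.7]
width: 0.0702
```

Request:
arm_command:
  series:
    - {"dp": [-0.1,-0.35,0],"angular": [0,0,0],"gripper": 70}
    - {"dp": [-0.1,-0.35,0],"angular": [0,0,0.05],"gripper": 70}
    - {"dp": [-0.1,-0.35,0],"angular": [0,0,0.08],"gripper": 70}
    - {"dp": [-0.1,-0.3,0],"angular": [0,0,0.08],"gripper": 70}
    - {"dp": [0,0,-0.3],"angular": [0,0,0.05],"gripper": 70}
    - {"dp": [0,0,-0.3],"angular": [0,0,0],"gripper": 70}
    - {"dp": [0,0,-0.3],"angular": [0,0,0],"gripper": 70}
    - {"dp": [0,0,0],"angular": [0,0,0],"gripper": 70}

```text
clock: 56.9
position: [0.4977, 0.4644, 0.3025]
ee_rot: [0.274, 0.207, 0.673, -0.655]
contact_force: [-1.2, -0.2, -0.2]
width: 0.0701
```

```bash
python3 - <<'E'
from held import *
s=get_state();print(s['clock'],s['position'],s['qpos'],s['contact_force'])
a=check('top')['image'];b=check('side')['image']
cv2.imwrite('pics/f14.png',np.hstack([cv2.resize(a[130:330,100:480],(400,210)),cv2.resize(b[60:380,120:460],(400,376))[:376][83:293] if 0 else cv2.resize(b[60:380,120:460],(223,210))]))
E
```

```text
56.9 [0.49769083 0.46435102 0.302455  ] [0.49083331 0.89617382 0.51866255 0.50638789 2.50187851 2.25387595] [-1.16627018 -0.23611576 -0.18055233]
top cap stripe 51 mid [ 0.5563 -0.3564] len 0.073 yaw 84.5 bar point above collar 0.0736
top green px [270. 239.] 117 ztop 0.118 rect [488. 119.] [28. 25.] 0.2
top green px [353. 243.] 162 ztop 0.117 rect [ 479. -134.] [29. 23.] 20.2
top green px [314. 255.] 154 ztop 0.117 rect [442. -18.] [25. 29.] 0.2
top   white [270. 239.] 80 med [0.487 0.118 0.116] bbox mm [[473.0, 106.0], [499.0, 132.0]]
top   white [360. 242.] 75 med [ 0.48  -0.136  0.116] bbox mm [[469.0, -148.0], [491.0, -124.0]]
top   white [318. 256.] 77 med [ 0.44  -0.018  0.115] bbox mm [[429.0, -29.0], [454.0, -6.0]]
side green px [333. 226.] 148 ztop 0.046 rect [442.   7.] [ 7. 42.] 88.0
side green px [293. 237.] 440 ztop 0.09 rect [483. 122.] [41. 44.] 0.2
side green px [256. 306.] 575 ztop 0.091 rect [415. 348.] [41. 43.] 6.4
side   white [295. 219.] 108 med [0.481 0.125 0.115] bbox mm [[471.0, 109.0], [498.0, 136.0]]
side   white [256. 287.] 153 med [0.412 0.351 0.116] bbox mm [[403.0, 336.0], [428.0, 361.0]]
```

View pics/f14.png

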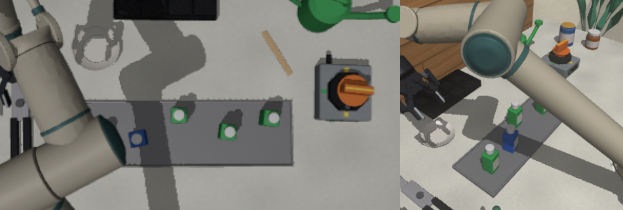

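All four bottles stand in the picture, along with the blue one, and the cap is in place. I'll swing the arm aside to uncover B1, the saucer and the lopper for a last check.

Request:
arm_command:
  series:
    - {"dp": [-0.1,-0.1,0.4],"angular": [0,0,0.05],"gripper": 70}
    - {"dp": [-0.1,-0.1,0.4],"angular": [0,0,0.05],"gripper": 70}
    - {"dp": [0,0,0.4],"angular": [0,0,0.05],"gripper": 70}
    - {"dp": [0,0,0.4],"angular": [0,0,0],"gripper": 70}
    - {"dp": [0,0,0.4],"angular": [0,0,0],"gripper": 70}
    - {"dp": [0,0,0.4],"angular": [0,0,0],"gripper": 70}
    - {"dp": [0,0,0.4],"angular": [0,0,0],"gripper": 70}
    - {"dp": [0,0,0.4],"angular": [0,0,0],"gripper": 70}

```text
clock: 58.0
position: [0.5361, 0.0601, 0.3414]
ee_rot: [0.347, 0.286, 0.64, -0.623]
contact_force: [0.3, 0.6, -0.7]
width: 0.0703
```

Request:
arm_command:
  series:
    - {"dp": [0,0,0.4],"angular": [0,0,0],"gripper": 70}
    - {"dp": [0,0,0.4],"angular": [0,0,0],"gripper": 70}
    - {"dp": [0,0,0.4],"angular": [0,0,0],"gripper": 70}
    - {"dp": [0,0,0.3],"angular": [0,0,0],"gripper": 70}
    - {"dp": [0,0,0],"angular": [0,0,0],"gripper": 70}
    - {"dp": [0,0,0],"angular": [0,0,0],"gripper": 70}
    - {"dp": [0,0,0],"angular": [0,0,0],"gripper": 70}
    - {"dp": [0,0,0],"angular": [0,0,0],"gripper": 70}

```text
clock: 59.0
position: [0.5455, -0.1343, 0.3466]
ee_rot: [0.34, 0.289, 0.639, -0.626]
contact_force: [-0.7, 0.7, -0.8]
width: 0.0704
```

```bash
python3 - <<'E'
from held import *
s=get_state();print(s['clock'],s['position'],s['qpos'],s['contact_force'])
a=check('top')['image'];b=check('side')['image']
cv2.imwrite('pics/f15.png',np.hstack([cv2.resize(a,(400,300)),cv2.resize(b,(400,300))]))
E
```

```text
59.0 [ 0.54546199 -0.13432585  0.34660264] [-0.2376917   0.58105601  0.90901777 -0.2566083   2.25796694  1.16517814] [-0.65071126  0.68362269 -0.7960942 ]
top cap stripe 51 mid [ 0.5565 -0.3569] len 0.073 yaw 84.5 bar point above collar 0.0723
top green px [270. 239.] 118 ztop 0.118 rect [487. 119.] [28. 25.] 0.3
top green px [315. 255.] 140 ztop 0.117 rect [442. -18.] [29. 25.] 89.9
top green px [192. 263.] 121 ztop 0.118 rect [418. 345.] [28. 28.] 45.9
top   white [270. 239.] 79 med [0.487 0.118 0.116] bbox mm [[473.0, 106.0], [499.0, 132.0]]
top   white [188. 263.] 78 med [0.42  0.346 0.116] bbox mm [[406.0, 334.0], [431.0, 360.0]]
top   white [229. 262.] 77 med [0.423 0.232 0.116] bbox mm [[410.0, 218.0], [434.0, 243.0]]
side cap stripe 15 mid [ 0.5557 -0.3534] len 0.066 yaw 84.4 bar point above collar 0.0734
side green px [341. 205.] 718 ztop 0.101 rect [456. -64.] [ 28. 136.] 18.3
side green px [293. 236.] 429 ztop 0.091 rect [482. 122.] [45. 42.] 86.0
side green px [256. 306.] 574 ztop 0.091 rect [416. 348.] [41. 44.] 5.6
side   white [351. 174.] 81 med [ 0.473 -0.129  0.115] bbox mm [[464.0, -145.0], [491.0, -119.0]]
side   white [354. 195.] 62 med [ 0.457 -0.131  0.047] bbox mm [[454.0, -147.0], [459.0, -118.0]]
side   white [295. 219.] 110 med [0.48  0.125 0.115] bbox mm [[471.0, 109.0], [496.0, 136.0]]
side   white [302. 240.] 20 med [0.464 0.119 0.045] bbox mm [[463.0, 104.0], [465.0, 127.0]]
side   white [288. 255.] 138 med [0.416 0.237 0.115] bbox mm [[406.0, 220.0], [434.0, 248.0]]
side   white [256. 287.] 156 med [0.412 0.352 0.116] bbox mm [[403.0, 336.0], [430.0, 362.0]]
```

View pics/f15.png

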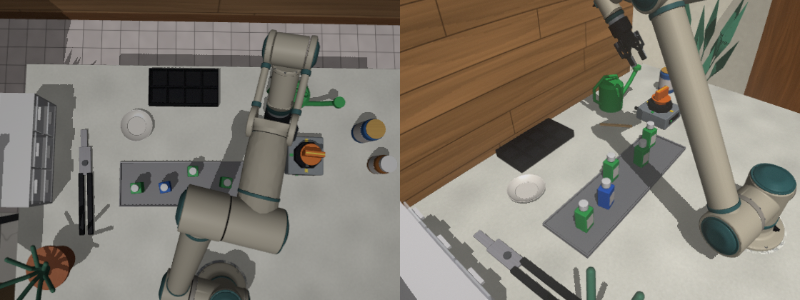

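Both views show all four green bottles upright. The blue bottle, saucer (top 137,124), lopper, stick and locked cap are all in place, and the arm is clear.

```bash
python3 -c "
from rig import *
print(sign_off())"
```

```text
the job is handed in; nothing more can be done
None
```

The job is handed in at about 59 s on the robot clock; `sign_off()` gives no verdict.

**Cap:** I set it in the collar along the yellow marks, pressed it down, turned it clockwise to the stop, and let it spring up. I put the press depth at about 12.5 mm, from the tool height and force; the plate itself can't be read. In the last checks the bar point is 72–74 mm above the collar point (allowed 70.5–76.5) and within about 2 mm of its axis. The bar is at 84.5°, against about 88.3° for the green marks, roughly 4° off where 11° is allowed. It overran the marks by about 7° against the stop, so I backed it off before releasing.

**Bottles:** All four green bottles stand on the tray floor, with their tops at about 117 mm. They are at most about 50 mm from the centre line. I released the one at y = 0.12 with about a 10° lean, because the arm was close to the joint 5 limit, and it settled upright. The one at y = -0.13 was hidden from the top camera in the last check, so its final reading comes from the side view only.

**Bystanders:** The blue bottle measures within a few millimetres of where it began. The saucer, lopper and marker stick look unmoved in the last pictures, but I did not measure them. I saw nothing knocked aside.

**Possible fault:** Joint 5 read 0.107 at one moment near 30 s, just under the stated 0.11 limit. No fault was reported then or later.

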